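# Load two reagent cassettes into latched slots

## Robot

A 7-joint arm with a two-finger parallel gripper is mounted at the origin on the work surface. World frame = base frame: x ahead of the robot, y to its left, z up, the work surface at z = 0. Lengths are in m, angles in rad, forces in N, time in s.
With the tool pointing down it reaches from about 0.425 to 0.925 m from the base axis. Payload 6.8 kg.
Tool frame: the origin (TCP) lies at the very end of the fingers, on their centre line; the grasp point (between the pads) lies 19 mm behind it (manip.tcp_to_grasp is the distance from the TCP to the grasp point, in m); x points along the fingers, y is the direction in which the jaws open and shut, and the axes are right-handed (so a half turn about x gives the same grasp; the last joint's range is limited). The gripper opens to 88 mm and grips with 3 to 60 N. Pads are 20 mm wide; open, the fingers measure 115 mm over their backs; the gripper's body (75 mm by 178 mm) begins 61 mm behind the grasp point.
Start: joints at [1.221, 0.477, 0.022, 1.555, -0.011, 1.109, -0.083], TCP at [0.162, -0.655, 0.223] pointing down, gripper open.
Joint ranges: [-2.96, 2.96], [-0.34, 2.1], [-1.41, 1.46], [0.24, 2.44], [-1.37, 4.51], [0.17, 1.92], [-2.96, 2.96]. Speed limits (rad/s): [2.39, 2.39, 3.14, 3.14, 3.14, 3.14, 3.14].

## Interface

Orientations are given as a unit quaternion [x, y, z, w].
In Python, from workcell import manip, read_camera, calibration gives the robot as it stands.
- The arm moves only by the tool play_rows, never from a script. Its arguments are lists of equal length, an entry for each row: "delta_pos": the shift along the tool's x, y, z in m, a list of three; "rotation": the turn, a rotation vector about the tool's x, y, z in degrees, a list of three; "claw": the closure, from 0 (fully open) to 1 (shut). A call has 1 to 20 rows; each row is the pose to reach, as a shift and turn from the pose commanded when the call began, along the tool's axes at that moment; what a row does not reach only later rows make up. A row lasts 1/8 s, in which the tool goes at most 62.5 mm and 10.7 degrees, less where a joint would pass 70% of its speed; a pose out of reach is approached as far as the arm can. A call with a gripper value outside its range is refused whole. The fingers move at their own pace and stop on an object; "force" is the grip in N (left out, the last holds). Time passes only in rows, so rows that repeat a pose let the fingers close. It gives the time, the measured TCP pose, the force and the opening at its end, in the units of the state.
- manip.get_state(): the state, without advancing time (a new reading comes with each control period).
- read_camera(name): name is "scene" or "top" or "wrist"; returns the picture (384x512x3 uint8, red, green, blue); there is no depth.
- calibration(name): a dict with "camera_matrix" (3x3 intrinsics, pixels), "R" (3x3) and "t" (3): a world point X has camera coordinates R X + t. Camera axes: x right, y down, z forward; pixel columns grow to the right and rows downward; lengths in m; the calibration is good to about 2 mm. The wrist camera is an equidistant fisheye: a pixel r from the principal point sees the ray r / f radians off the axis. A picture is of the moment at which its call begins: read the wrist's pose just before it. calibration takes no time and is no camera call; for the wrist camera it gives the pose at the moment of the call.
- manip.hand_in(): hands the job in, once; it reports no verdict.
The state is a dict: "clock": time; "joints": joint angles; "qd": joint speeds; "tau": joint torques, N m; "eef_pos": TCP position; "eef_rot": TCP orientation; "wrist_force": force on the tool from outside, world axes, zero at the start; "moment": the same for the moment, N m; "grip_width": opening from 0.0 (shut) to 1.0 (fully open).
Only numpy, scipy, OpenCV 4.12 (cv2) and the standard library are available. Lean on these libraries where they do the work, as an engineer would, in place of code of your own. Each camera call takes 0.05 s, during which the arm holds its last target.

## Task

Load both reagent cassettes into the leaning rack, the thicker one into the wider empty slot and the thinner one into the narrower: push each one, grip end up, past the spring latch at the far side of its slot until it is all the way down and the latch has snapped back over its shoulder, then let go. Press firmly enough to open the latch but do not ram the cassettes into the rack, and leave everything else on the bench undisturbed.

Things in the scene. Friction and masses are not known exactly. Their poses are not given: they have to be found in the camera images.
- cassette_wide: The thicker of two closed white plastic cassettes, upright on the bench, 0.13 to 0.4 kg. Body 80 (x) by 42 (y) by 75 mm tall; centred on top a grip block 44 (x) by 24 (y) by 42 mm tall; whole height 117 mm. The flat shoulders beside the grip are 75 mm up. Same either way round. Origin: centre of the underside, z up.
- slot_wide: Grey rack slot for the thicker cassette, 83 by 45 mm inside (the 42 mm side along y). It leans 25 degrees from vertical, its top towards -x (the robot): the insertion direction in this frame is (0.423, 0, -0.906). Origin: underside centre of its foot plate, frame upright. A cassette at the nominal seat has its underside centre at (-0.0042, 0, 0.0541) and its grip up.
- slot_wide_seat (a point): Centre of the floor of slot_wide at the nominal setting. The floor and the latch sit on one carrier that the last user set anywhere up to 10 mm above or below this along the leaning axis. It does not move when pressed; its setting is not reported and must be felt. A spring plate lifts an unlatched cassette 8 mm; pressing it flush with the hard floor takes about 6 N.
- slot_wide_mouth (a point): On the axis of slot_wide, at the upper rim of its walls, 56 mm up the leaning axis from the nominal floor. The top 14 mm of both side walls and the near wall flare outward by 8 mm; at the far side the latch's ramp guides the cassette.
- latch_wide (a joint): Steel spring latch at the far (+x) side of slot_wide, in rad: 0 shut, grows opening. Its ramp, 22 degrees off the slot axis, tops out 112 mm above the true floor. The cassette's far lower edge meets it with the underside about 94 mm above the floor, forces it open about 0.1 rad (4 to 12 N along the slot) and rubs by; it snaps shut 5 mm over the shoulder, 2 mm above it, once it is home.
- cassette_slim: The thinner of two closed white plastic cassettes, upright on the bench, 0.13 to 0.4 kg. Body 80 (x) by 28 (y) by 75 mm tall; centred on top a grip block 44 (x) by 24 (y) by 42 mm tall; whole height 117 mm. The flat shoulders beside the grip are 75 mm up. Same either way round. Origin: centre of the underside, z up.
- slot_slim: Grey rack slot for the thinner cassette, 83 by 31 mm inside (the 28 mm side along y). It leans 25 degrees from vertical, its top towards -x (the robot): the insertion direction in this frame is (0.423, 0, -0.906). Origin: underside centre of its foot plate, frame upright. A cassette at the nominal seat has its underside centre at (-0.0042, 0, 0.0541) and its grip up.
- slot_slim_seat (a point): Centre of the floor of slot_slim at the nominal setting. The floor and the latch sit on one carrier that the last user set anywhere up to 10 mm above or below this along the leaning axis. It does not move when pressed; its setting is not reported and must be felt. A spring plate lifts an unlatched cassette 8 mm; pressing it flush with the hard floor takes about 6 N.
- slot_slim_mouth (a point): On the axis of slot_slim, at the upper rim of its walls, 56 mm up the leaning axis from the nominal floor. The top 14 mm of both side walls and the near wall flare outward by 8 mm; at the far side the latch's ramp guides the cassette.
- latch_slim (a joint): Steel spring latch at the far (+x) side of slot_slim, in rad: 0 shut, grows opening. Its ramp, 22 degrees off the slot axis, tops out 112 mm above the true floor. The cassette's far lower edge meets it with the underside about 94 mm above the floor, forces it open about 0.1 rad (4 to 12 N along the slot) and rubs by; it snaps shut 5 mm over the shoulder, 2 mm above it, once it is home.
- rack: Aluminium base plate, 170 by 310 by 12 mm, fixed, carrying the three slots; origin underside centre, upright frame, the slots 95 mm apart along its y, in any order: two empty ones and one that already holds a latched cassette (leave it). Cassettes loaded in it stand up to 195 mm above the bench, latch tops up to 207 mm.
- bottle: Bystander: white bottle 56 mm wide, 140 mm tall; origin underside centre.
- tube_rack: Bystander: grey rack of capped tubes, 70 by 170 mm, 94 mm tall; origin underside centre.
- jar: Bystander: small clear jar with a lid, 50 mm wide, 55 mm tall; origin underside centre.
Things that resemble listed ones, but are neither listed nor needed, are in the scene too. What is shaped like the cassette_wide but red is not meant.

How it is judged:
At the end, for the whole second after the job is handed in: Each cassette's underside centre lies within 19 mm of its own slot's nominal seat (the true floor is up to 10 mm off it), its axis leans 20 to 30 degrees from vertical, its latch is back within 0.035 rad of shut, and it is at rest (under 0.02 m/s) (distance between cassette_wide and slot_wide_seat below 0.019 m and value of joint each of latch_wide, latch_slim below 0.035 rad and angle between cassette_wide's own z axis and vertical between 0.349 and 0.524 rad and linear speed of each of cassette_wide, cassette_slim below 0.02 m/s and distance between cassette_slim and slot_slim_seat below 0.019 m and angle between cassette_slim's own z axis and vertical between 0.349 and 0.524 rad); the robot touches nothing.
It fails at once if the wide cassette is rammed against its slot (over 70 N) (contact force between cassette_wide and slot_wide above 70 N).
It fails at once if the slim cassette is rammed against its slot (over 70 N) (contact force between cassette_slim and slot_slim above 70 N).
It fails at once if the bottle is shifted by more than 40 mm or knocked over (distance of bottle from where it was at the start of the episode above 0.04 m or angle between bottle's own z axis and vertical above 0.5 rad).
It fails at once if the tube rack is shifted by more than 40 mm or knocked over (distance of tube_rack from where it was at the start of the episode above 0.04 m or angle between tube_rack's own z axis and vertical above 0.5 rad).
It fails at once if the jar is shifted by more than 40 mm or knocked over (distance of jar from where it was at the start of the episode above 0.04 m or angle between jar's own z axis and vertical above 0.5 rad).
It also fails if it takes over 64 s, if anything falls off the work surface, if the arm or the gripper's body presses on something with over 40 N, if the wrist force passes 120 N, or if a joint passes its speed limit or range.

## Working session

There is one attempt and no reset: what is moved stays moved. The work goes in short steps, Python scripts to look and compute and a tool call to move; the robot and the scene stay as the last step left them, time stands still between calls to the robot, and variables do not carry over. Pictures are saved under pics/ and viewed, and the job is handed in when it is done.

Besides the shell and the picture viewer there is one more tool, called after "Request:" as name(argument=value, ...) on one line, values as JSON. play_rows: Moves the arm, as the interface text tells. Its arguments: {"type":"object","properties":{"delta_pos":{"type":"array","items":{"type":"array","items":{"type":"number"}}},"rotation":{"type":"array","items":{"type":"array","items":{"type":"number"}}},"claw":{"type":"array","items":{"type":"number"}},"force":{"type":"number"}},"required":["delta_pos","rotation","claw"]}

```bash
ls; mkdir -p pics
python3 - <<'E'
from workcell import manip, read_camera, calibration
import cv2,json
print(manip.get_state())
for n in ["scene","top","wrist"]:
    c=calibration(n); print(n,c)
    im=read_camera(n); cv2.imwrite(f"pics/{n}0.png",im[:,:,::-1])
E
```

```text
pics
{'clock': 0.0, 'joints': array([ 1.22087608,  0.47780258,  0.02233121,  1.55643394, -0.01146651,
        1.10928091, -0.08309934]), 'qd': array([-0.00122184,  0.00076738,  0.001732  ,  0.00025794,  0.00064735,
       -0.00095907, -0.00011545]), 'tau': array([-2.43062368e-04, -5.82849276e+01,  1.53433196e+00, -2.72614145e+01,
       -5.43707656e-02,  1.68394513e-02,  1.47512001e-04]), 'eef_pos': array([ 0.16148171, -0.6547895 ,  0.2216873 ]), 'eef_rot': array([-0.70180994, -0.08592524,  0.70207443, -0.08468266]), 'wrist_force': array([ 0.42512535, -0.18768543,  0.1687347 ]), 'moment': array([-0.00563708,  0.03451516,  0.02017207]), 'grip_width': 0.9958912162487117}
scene {'camera_matrix': array([[427.27948354,   0.        , 251.15049951],
       [  0.        , 427.27948354, 198.33121551],
       [  0.        ,   0.        ,   1.        ]]), 'R': array([[-0.86208898,  0.50666108, -0.00985594],
       [ 0.43202138,  0.72464488, -0.5368867 ],
       [-0.26487754, -0.46710209, -0.84359678]]), 't': array([ 0.49148653, -0.1386554 ,  1.2303266 ])}
top {'camera_matrix': array([[469.04359022,   0.        , 254.48055221],
       [  0.        , 469.04359022, 195.04668795],
       [  0.        ,   0.        ,   1.        ]]), 'R': array([[ 0.02776251, -0.99960512,  0.00434035],
       [-0.99791759, -0.02796802, -0.05812287],
       [ 0.05822131, -0.00271767, -0.9983    ]]), 't': array([-0.05203544,  0.56410853,  1.50612624])}
wrist {'camera_matrix': array([[297.31863964,   0.        , 251.0601873 ],
       [  0.        , 297.31863964, 191.96080794],
       [  0.        ,   0.        ,   1.        ]]), 'R': array([[ 2.40208666e-01, -9.70721082e-01, -6.14517572e-04],
       [-9.36768512e-01, -2.31972843e-01,  2.62017852e-01],
       [-2.54488804e-01, -6.23632978e-02, -9.65062831e-01]]), 't': array([-0.67490544, -0.0327624 ,  0.3887138 ])}
```

View pics/scene0.png

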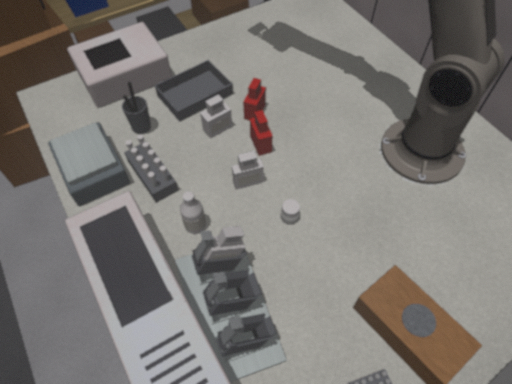

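View pics/top0.png

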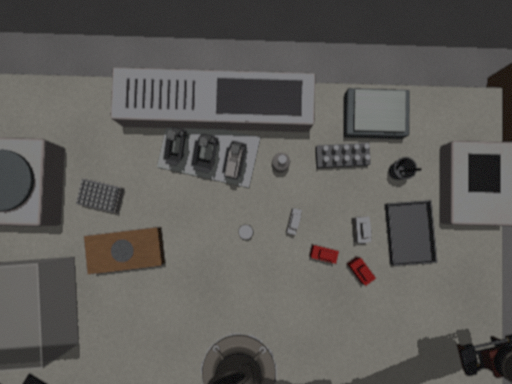

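View pics/wrist0.png

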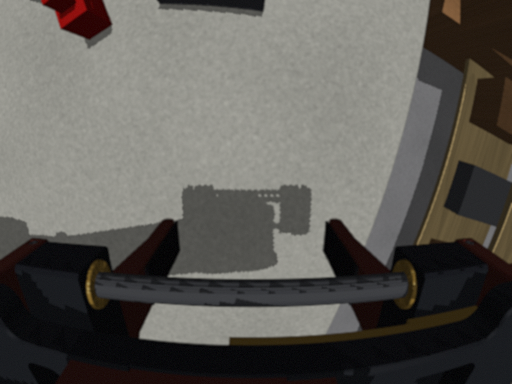

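The top view shows white cassettes at (294,221) and (362,230), red look-alikes at (324,254) and (361,270), and the rack at about (208,158) with slots at (176,147), (206,152) and (235,160). I'll zoom in on these.

Run:
```python
import cv2
t=cv2.imread("pics/top0.png"); s=cv2.imread("pics/scene0.png")
cv2.imwrite("pics/c1.png",cv2.resize(t[120:290,150:390],None,fx=3.3,fy=3.3,interpolation=cv2.INTER_CUBIC))
cv2.imwrite("pics/c2.png",cv2.resize(s[70:220,170:300],None,fx=4,fy=4,interpolation=cv2.INTER_CUBIC))
cv2.imwrite("pics/c3.png",cv2.resize(s[215:375,160:300],None,fx=3.7,fy=3.7,interpolation=cv2.INTER_CUBIC))
cv2.imwrite("pics/c4.png",cv2.resize(t[115:195,150:270],None,fx=6,fy=6,interpolation=cv2.INTER_CUBIC))
```

```text
(no output)
```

View pics/c1.png

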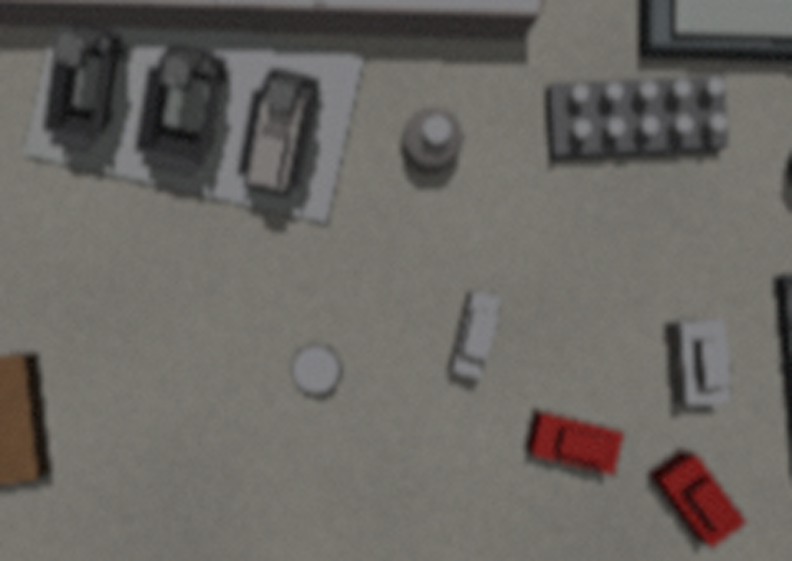

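View pics/c2.png

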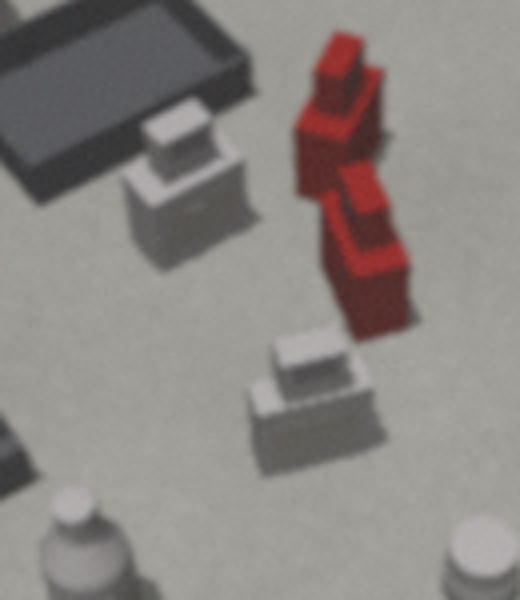

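View pics/c3.png

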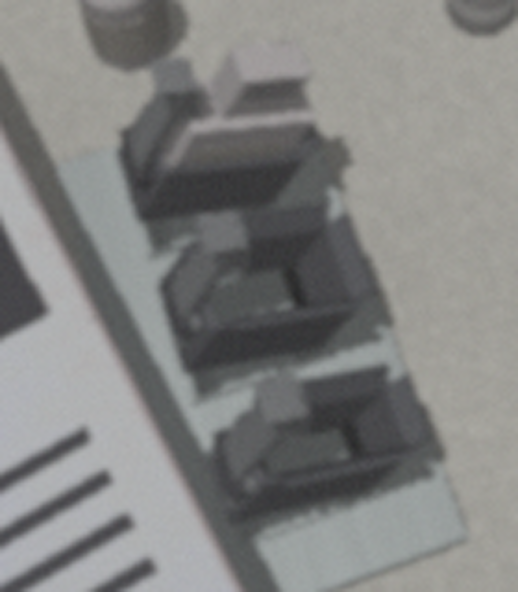

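View pics/c4.png

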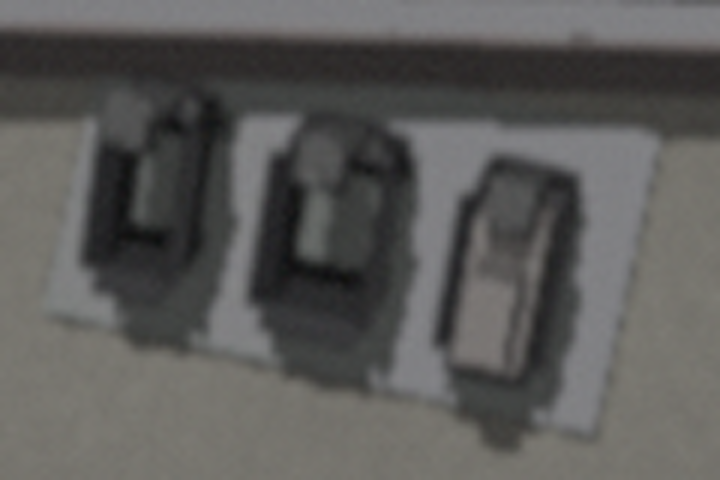

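The middle slot (206,152) is the wider empty one and the left slot (176,147) the narrower; the right one (235,160) is occupied. The thicker white cassette is at (362,230) and the thinner white at (294,221). The two red bodies are decoys. Now coarse measurements.

```bash
cat > h.py <<'E'
import numpy as np, cv2
from scipy.spatial.transform import Rotation as Ro
def ray(c,uv):
    K=c["camera_matrix"];R=c["R"];t=c["t"]
    if c.get("fish"):
        d=np.array([(uv[0]-K[0,2])/K[0,0],(uv[1]-K[1,2])/K[1,1]]);r=np.linalg.norm(d)
        v=np.array([*(d/r*np.sin(r)),np.cos(r)]) if r>0 else np.array([0,0,1.])
    else: v=np.array([(uv[0]-K[0,2])/K[0,0],(uv[1]-K[1,2])/K[1,1],1])
    return -R.T@t, R.T@v
def onz(c,uv,z):
    o,d=ray(c,uv); return o+d*(z-o[2])/d[2]
def proj(c,X):
    K=c["camera_matrix"];p=c["R"]@np.asarray(X,float)+c["t"]
    if c.get("fish"):
        rr=np.linalg.norm(p[:2]);th=np.arctan2(rr,p[2]);q=p[:2]/rr*th
    else: q=p[:2]/p[2]
    return np.array([K[0,0]*q[0]+K[0,2],K[1,1]*q[1]+K[1,2]])
def tri(c1,u1,c2,u2):
    o1,d1=ray(c1,u1);o2,d2=ray(c2,u2)
    s=np.linalg.lstsq(np.stack([d1,-d2],1),o2-o1,rcond=None)[0]
    a=o1+d1*s[0];b=o2+d2*s[1];return (a+b)/2,np.linalg.norm(a-b)
E
python3 - <<'E'
from h import *
from workcell import calibration
np.set_printoptions(precision=4,suppress=True)
c=calibration("top")
t=cv2.imread("pics/top0.png")
for n,uv in dict(nearL=(157.5,168),nearR=(250,187.8),farR=(259.2,136.7)).items(): print(n,onz(c,uv,.012))
hsv=cv2.cvtColor(t,cv2.COLOR_BGR2HSV)
for n,(x0,y0,x1,y1) in dict(slim=(282,200,308,242),wide=(348,210,378,250)).items():
    g=t[y0:y1,x0:x1].astype(float)
    b=g[:,:,0] # blue: whites brighter vs warm table
    print(n); print(b[::2,::2].astype(int))
E
```

```text
nearL [0.6451 0.2826 0.012 ]
nearR [ 0.5888 -0.021   0.012 ]
farR [ 0.7577 -0.0464  0.012 ]
slim
[[108 108 107 109 110 109 111 111 112 110 111 110 110]
 [110 110 109 108 110 110 112 112 111 109 110 111 111]
 [109 112 110 109 109 109 107 110 108 110 106 111 112]
 [110 111 110 110 108 109 107 108 107 108 108 110 109]
 [109 106 109 110 106  94 114 116 108 106 109 108 109]
 [108 109 109 109  97  84 131 132 127 125 111 108 106]
 [105 107 111 109  82  96 131 129 131 124 107 109 106]
 [109 107 110 108  67  85 123 124 130 117 106 110 107]
 [109 109 109 101  73  89 129 132 130 122 106 108 109]
 [107 109 110  94  66 103 132 129 131 114 105 107 108]
 [110 109 109  83  77 116 131 129 131 112 105 107 106]
 [111 110 109  71  79 125 131 131 125 109 108 105 110]
 [110 112 106  71  90 131 131 130 124 106 106 111 111]
 [110 112  97  64  90 127 131 130 113 107 106 110 110]
 [108 109  80  97  89  88 105 112 108 109 108 107 109]
 [111 106  70 121 127 113 101  89 109 108 108 110 109]
 [112 104  74 107 126 128 131 107 110 109 109 110 108]
 [109 106  72  66  78  88 105 112 110 110 108 109 110]
 [110 111  95
[... 718 characters left out ...]
1 109]
 [107 112  69  38  78 131  80  74 129 132 130 126 111 109 109]
 [110 111  71  37  68 126  83  60 123 131 131 123 106 111 108]
 [110 109  72  40  55 122  84  48 121 130 133 122 105 111 111]
 [109 108  75  39  48 121  96  43 118 131 130 127 112 110 108]
 [111 111  81  39  46 120 113  55 114 121 122 119 109 108 111]
 [110 113  99  42  45 119 122  80  92 104 117 123 107 111 112]
 [109 110  98  46  45 115 132 126 125 129 130 126 112 113 109]
 [108 110 102  57  53  91 107 105 107 118 118 115 111 111 109]
 [108 110 102  66  70  70  69  67  70  95 111 110 110 113 111]
 [111 112 106  89 102 107 104 105 108 110 112 112 110 113 112]
 [110 111 109 111 111 109 110 112 112 110 112 115 108 109 109]]
```

Run:
```python
from h import *
from workcell import calibration,manip
np.set_printoptions(precision=4,suppress=True)
c=calibration("top"); s=calibration("scene")
S=onz(c,(294,221),.085);W=onz(c,(364,230),.075);print(S,W,proj(s,S),proj(s,W))
st=manip.get_state();R=Ro.from_quat(st["eef_rot"]);print(R.as_matrix())
w=calibration("wrist");cam=-w["R"].T@w["t"]
print("cam in tool",R.inv().apply(cam-st["eef_pos"]),"camaxis in tool",R.inv().apply(w["R"][2]))
for P in (S,W): print("azim",np.degrees(np.arctan2(P[1],P[0])),np.hypot(P[0],P[1]))
```

```text
[ 0.4844 -0.1604  0.085 ] [ 0.4626 -0.3797  0.075 ] [247.9536 163.0477] [216.0261 109.425 ]
[[-0.0005  0.2395 -0.9709]
 [ 0.0013 -0.9709 -0.2395]
 [-1.     -0.0014  0.0001]]
cam in tool [-0.1615  0.0004 -0.0707] camaxis in tool [0.9651 0.0012 0.2619]
azim -18.3246520223303 0.5103150013384219
azim -39.38229730397834 0.598491204325836
```

Request:
play_rows(delta_pos=[[-0.01,-0.025,-0.045],[-0.02,-0.05,-0.09],[-0.03,-0.075,-0.135],[-0.04,-0.1,-0.18],[-0.05,-0.125,-0.225],[-0.06,-0.15,-0.27],[-0.07,-0.175,-0.315],[-0.078,-0.195,-0.358],[-0.078,-0.195,-0.358],[-0.078,-0.195,-0.358]], rotation=[[1,0,0],[2,0,0],[3,0,0],[5,0,0],[6,0,0],[7,0,0],[8,0,0],[9,0,0],[9,0,0],[9,0,0]], claw=[0,0,0,0,0,0,0,0,0,0])

```text
clock: 1.4
eef_pos: [0.4618, -0.3808, 0.3002]
eef_rot: [-0.706, -0.03, 0.707, -0.03]
wrist_force: [-0.2, -0.3, 0.6]
grip_width: 0.998
```

```bash
cat > snap.py <<'E'
import sys,pickle,cv2
from workcell import manip, read_camera, calibration
n=sys.argv[1]; cam=sys.argv[2] if len(sys.argv)>2 else "wrist"
c=calibration(cam)
if cam=="wrist": c["fish"]=1
st=manip.get_state()
im=read_camera(cam);cv2.imwrite(f"pics/{n}.png",im[:,:,::-1]);pickle.dump((c,st),open(f"pics/{n}.pkl","wb"))
print(st["clock"],st["eef_pos"],st["eef_rot"],st["wrist_force"],st["grip_width"])
E
python3 snap.py w1
```

```text
1.4 [ 0.46183456 -0.38077574  0.30024172] [-0.70608935 -0.02982761  0.70686278 -0.0298856 ] [-0.17511145 -0.29563503  0.60922621] 0.9976780205368142
```

View pics/w1.png

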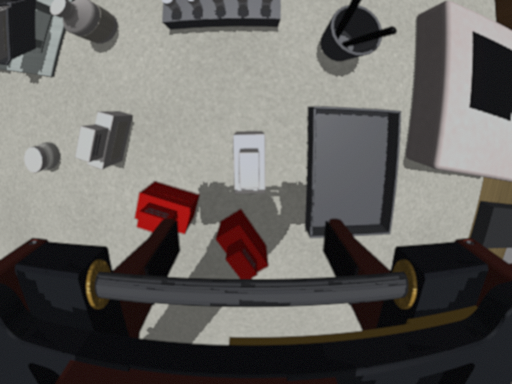

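Wrist view: the thick white cassette is centred near (249,161), the red ones at (167,208) and (243,245), and the slim one at (105,140). I'll crop the target for the check and measurement.

Run:
```python
import cv2
t=cv2.imread("pics/w1.png")
cv2.imwrite("pics/c5.png",cv2.resize(t[120:205,215:285],None,fx=8,fy=7,interpolation=cv2.INTER_CUBIC))
cv2.imwrite("pics/c6.png",cv2.resize(t[100:180,65:145],None,fx=7,fy=7,interpolation=cv2.INTER_CUBIC))
```

```text
(no output)
```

View pics/c5.png

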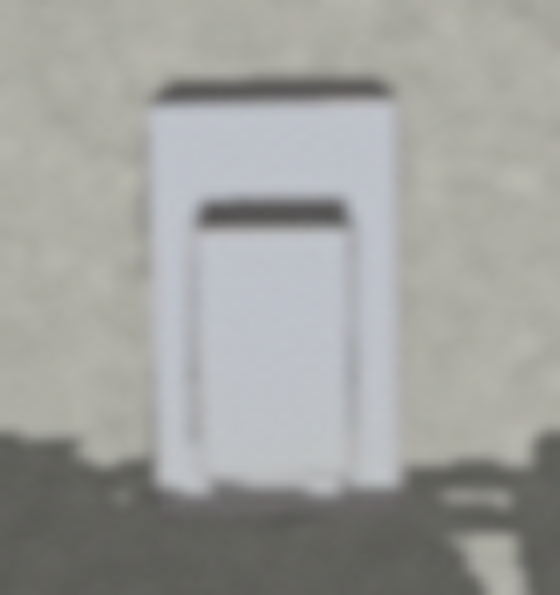

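View pics/c6.png

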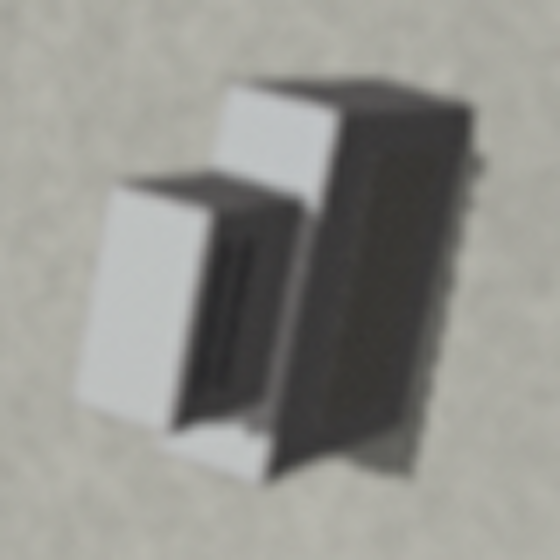

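Run:
```python
from h import *
import pickle
np.set_printoptions(precision=4,suppress=True)
c,st=pickle.load(open("pics/w1.pkl","rb"))
def m(p,f,o,z): return onz(c,((p[0]+.5)/f[0]-.5+o[0],(p[1]+.5)/f[1]-.5+o[1]),z)
def rep(n,P):
    P=np.array(P);print(n,"ctr",P.mean(0),"len",np.linalg.norm(P[0]-P[3]),np.linalg.norm(P[1]-P[2]),"wid",np.linalg.norm(P[0]-P[1]),np.linalg.norm(P[3]-P[2]))
    d=(P[0]-P[3]+P[1]-P[2]);print("yaw",np.degrees(np.arctan2(d[1],d[0])))
f=(8,7);o=(215,120)
rep("Wsh",[m(p,f,o,.075) for p in [(155,102),(393,98),(402,488),(158,490)]])
rep("Wgr",[m(p,f,o,.117) for p in [(200,228),(348,226),(352,482),(202,482)]])
f=(7,7);o=(65,100)
rep("Sgr",[m(p,f,o,.117) for p in [(118,182),(214,210),(172,432),(78,402)]])
a=[m(p,f,o,.075) for p in [(230,85),(340,108),(268,482)]]; a.append(a[0]+a[2]-a[1]); rep("Ssh",a)
```

```text
Wsh ctr [ 0.4681 -0.3786  0.075 ] len 0.0743876236092304 0.07473874165275936 wid 0.03858131384908899 0.04105670491204006
yaw 5.574407289923033
Wgr ctr [ 0.4651 -0.3789  0.117 ] len 0.043752816719722275 0.04408706780040809 wid 0.021579113610552897 0.02246500701688016
yaw 5.37725415046734
Sgr ctr [ 0.4856 -0.1643  0.117 ] len 0.0428326287799733 0.04259768746718682 wid 0.022095911915056773 0.022215207473255727
yaw -13.14076460240364
Ssh ctr [ 0.4853 -0.1641  0.075 ] len 0.07851751726489578 0.07851751726489584 wid 0.026367880666966444 0.026367880666966426
yaw -12.034961346344502
```

```bash
cat > tgt.py <<'E'
from h import *
from workcell import manip
np.set_printoptions(precision=4,suppress=True)
def pose(yaw,lean=0,jflip=True):
    # tool x along insertion dir in frame with yaw (deg), lean deg; tool y = -frame y
    a=np.radians(lean);X=np.array([np.sin(a),0,-np.cos(a)]);Y=np.array([0,-1,0]);Z=np.cross(X,Y)
    return Ro.from_euler("z",yaw,degrees=True)*Ro.from_matrix(np.stack([X,Y,Z],1))
def delta(pos,R,ref=None):
    # ref pose: measured (approx commanded)
    st=manip.get_state() if ref is None else ref
    R0=Ro.from_quat(st["eef_rot"])
    print("dpos",R0.inv().apply(np.asarray(pos)-st["eef_pos"]),"rot",(R0.inv()*R).as_rotvec(degrees=True))
E
python3 -c "
from tgt import *
delta([.465,-.379,.08],pose(5.4))"
```

```text
dpos [ 0.2202 -0.0021 -0.0043] rot [-0.6499  0.0766 -0.0022]
```

Request:
play_rows(delta_pos=[[0.02,-0.002,-0.004],[0.06,-0.002,-0.004],[0.1,-0.002,-0.004],[0.14,-0.002,-0.004],[0.18,-0.002,-0.004],[0.205,-0.002,-0.004],[0.22,-0.002,-0.004],[0.22,-0.002,-0.004],[0.22,-0.002,-0.004],[0.22,-0.002,-0.004],[0.22,-0.002,-0.004],[0.22,-0.002,-0.004],[0.22,-0.002,-0.004]], rotation=[[-0.6,0,0],[-0.6,0,0],[-0.6,0,0],[-0.6,0,0],[-0.6,0,0],[-0.6,0,0],[-0.6,0,0],[-0.6,0,0],[-0.6,0,0],[-0.6,0,0],[-0.6,0,0],[-0.6,0,0],[-0.6,0,0]], claw=[0,0,0,0,0,0,0,0,1,1,1,1,1], force=50)

```text
clock: 3.08
eef_pos: [0.4664, -0.378, 0.0808]
eef_rot: [0.706, 0.034, -0.706, 0.034]
wrist_force: [-0.5, -0.5, 0.1]
grip_width: 0.469
```

```bash
python3 snap.py w2
```

```text
3.075 [ 0.46640792 -0.37801288  0.08077731] [ 0.70634776  0.03361903 -0.70626302  0.03369187] [-0.53124403 -0.46524953  0.14244828] 0.4692493313740761
```

View pics/w2.png

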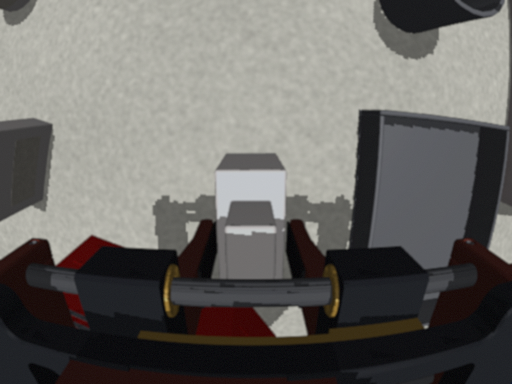

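The thick cassette sits centred between the jaws, with its shoulder edge at (250,165). The fingers are still closing at 41 mm.

Request:
play_rows(delta_pos=[[0,0,0],[0,0,0],[0,0,0],[0,0,0],[0,0,0]], rotation=[[0,0,0],[0,0,0],[0,0,0],[0,0,0],[0,0,0]], claw=[1,1,1,1,1])

```text
clock: 3.75
eef_pos: [0.4663, -0.3779, 0.0806]
eef_rot: [-0.706, -0.034, 0.706, -0.034]
wrist_force: [-0.3, -0.4, 0.0]
grip_width: 0.269
```

```bash
python3 -c "
from tgt import *
delta([.50,.118,.33],pose(-9.9))"
```

```text
dpos [-0.2493 -0.4905 -0.0806] rot [15.3542  0.0017  0.0047]
```

Request:
play_rows(delta_pos=[[-0.01,0,0],[-0.04,0,0],[-0.08,0,0],[-0.12,0,0],[-0.16,-0.02,0],[-0.2,-0.06,-0.01],[-0.23,-0.11,-0.02],[-0.25,-0.16,-0.03],[-0.25,-0.21,-0.04],[-0.25,-0.26,-0.05],[-0.25,-0.31,-0.055],[-0.25,-0.36,-0.06],[-0.25,-0.41,-0.07],[-0.25,-0.45,-0.075],[-0.25,-0.475,-0.08],[-0.25,-0.49,-0.08],[-0.25,-0.49,-0.08]], rotation=[[0,0,0],[0,0,0],[0,0,0],[0,0,0],[0,0,0],[1,0,0],[3,0,0],[5,0,0],[7,0,0],[9,0,0],[11,0,0],[13,0,0],[14,0,0],[15,0,0],[15.3,0,0],[15.3,0,0],[15.3,0,0]], claw=[1,1,1,1,1,1,1,1,1,1,1,1,1,1,1,1,1])

```text
clock: 5.88
eef_pos: [0.499, 0.1178, 0.3307]
eef_rot: [-0.704, 0.06, 0.705, 0.06]
wrist_force: [-1.2, -0.2, -3.4]
grip_width: 0.267
```

```bash
python3 snap.py w3; python3 -c "
import cv2
t=cv2.imread('pics/w3.png');cv2.imwrite('pics/c7.png',cv2.resize(t[0:190,120:390],None,fx=2.95,fy=2.95,interpolation=cv2.INTER_CUBIC))"
```

```text
5.875 [0.49895359 0.11782633 0.33072192] [-0.70446096  0.06020381  0.70463191  0.06003436] [-1.17682977 -0.24298509 -3.39666681] 0.26742769281091416
```

View pics/w3.png

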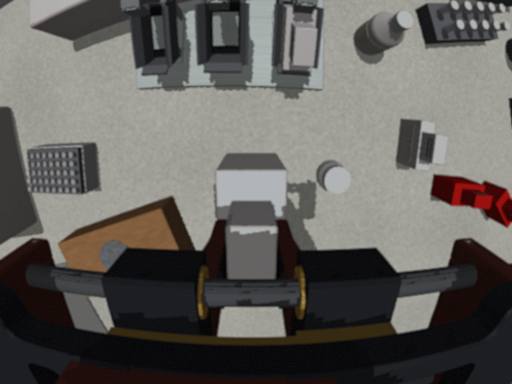

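View pics/c7.png

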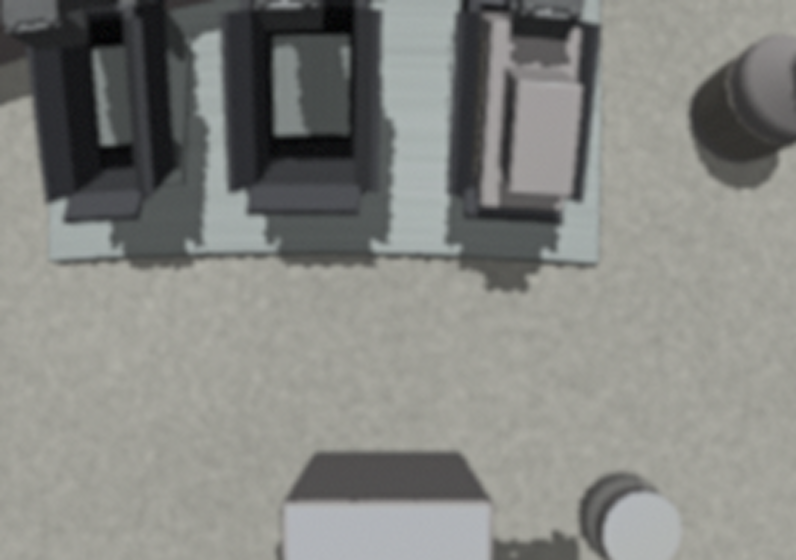

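Run:
```python
from h import *
import pickle
np.set_printoptions(precision=4,suppress=True)
c,st=pickle.load(open("pics/w3.pkl","rb"))
def m(p,z,f=2.95,o=(120,0)): return onz(c,((p[0]+.5)/f-.5+o[0],(p[1]+.5)/f-.5+o[1]),z)
A=m((52,263),.012);B=m((598,263),.012);print("plate",A,B,np.linalg.norm(A-B),"yaw",np.degrees(np.arctan2((A-B)[1],(A-B)[0]))-90)
yaw=-9.9;R=Ro.from_euler("z",yaw,degrees=True)
ctr=(A+B)/2+R.apply([.085,0,0]);print("ctr",ctr)
ctr0=np.array([.7014,.1181,.012])
for n,p in dict(wL=(248,213),wR=(358,213),sL=(66,220),sR=(140,214)).items():
    print(n,R.inv().apply(m(p,.096)-ctr0))
# predicted lip corner and inside mouth corners in image for slot center
for n,y,w in (("w",0,.0225),("s",.095,.0155)):
    for yy in (y+w,y-w):
        X=ctr0+R.apply([-.0727,yy,.096-.012]);p=proj(c,X);print(n,(p-[120,0])*2.95)
# flare tops of side walls & plate corners predicted
```

```text
plate [0.648  0.2835 0.012 ] [ 0.5913 -0.0164  0.012 ] 0.30510580825502986 yaw -10.693449880625465
ctr [0.7034 0.1189 0.012 ]
wL [-0.0718  0.0267  0.084 ]
wR [-0.0729 -0.0226  0.084 ]
sL [-0.0694  0.1134  0.084 ]
sR [-0.0695  0.077   0.084 ]
w [256.2574 213.6073]
w [356.7467 211.542 ]
s [ 70.8285 225.4321]
s [133.8224 220.2314]
```

Run:
```python
from h import *
import pickle
np.set_printoptions(precision=4,suppress=True)
c,st=pickle.load(open("pics/w3.pkl","rb"))
def m(p,z,f=2.95,o=(120,0)): return onz(c,((p[0]+.5)/f-.5+o[0],(p[1]+.5)/f-.5+o[1]),z)
print("cam",-c["R"].T@c["t"])
R=Ro.from_euler("z",-10.4,degrees=True);ctr0=np.array([.702,.1185,.012])
for z in (.012,.04,.06): print("window",R.inv().apply(m((312.5,85),z)-ctr0), "slim",R.inv().apply(m((114,95),z)-ctr0))
print("outer walls wide near",[R.inv().apply(m(p,.1)-ctr0) for p in ((228,188),(379,190))])
print("outer walls slim near",[R.inv().apply(m(p,.1)-ctr0) for p in ((46,198),(178,182))])
t=cv2.imread('pics/w3.png');cv2.imwrite('pics/c8.png',cv2.resize(t[0:80,120:330],None,fx=3.8,fy=6,interpolation=cv2.INTER_CUBIC))
```

```text
cam [0.5688 0.1053 0.4922]
window [0.0122 0.0048 0.    ] slim [0.0131 0.1171 0.    ]
window [0.004  0.0024 0.028 ] slim [0.0049 0.1081 0.028 ]
window [-0.0018  0.0006  0.048 ] slim [-0.001   0.1017  0.048 ]
outer walls wide near [array([-0.0612,  0.0341,  0.088 ]), array([-0.0632, -0.033 ,  0.088 ])]
outer walls slim near [array([-0.06  ,  0.1211,  0.088 ]), array([-0.0573,  0.0572,  0.088 ])]
```

View pics/c8.png

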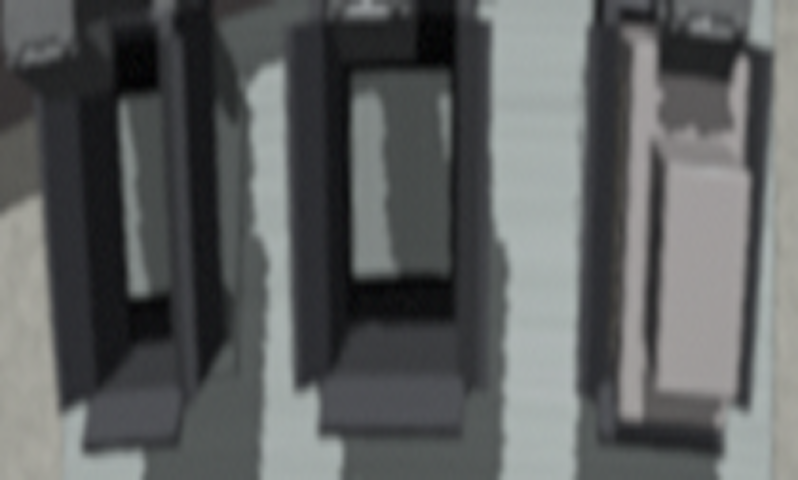

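Run:
```python
from h import *
import pickle
np.set_printoptions(precision=4,suppress=True)
c,st=pickle.load(open("pics/w3.pkl","rb"))
T=Ro.from_quat(st["eef_rot"]);tp=st["eef_pos"]
def m(p,z,f=2.95,o=(120,0)): return onz(c,((p[0]+.5)/f-.5+o[0],(p[1]+.5)/f-.5+o[1]),z)
z=tp[2]-.0806+.075
for p in ((285,500),(490,500)): print(T.inv().apply(m(p,z)-tp))
# bottom far edge
for p in ((318,452),(460,452)): print(T.inv().apply(m(p,z-.075)-tp))
```

```text
[ 0.0056 -0.0192 -0.0392]
[ 0.0056  0.0207 -0.0393]
[ 0.0806 -0.0185 -0.0386]
[ 0.0806  0.021  -0.0386]
```

```bash
cat >> tgt.py <<'E'
CTR=np.array([.702,.1185,.012]);YAW=-10.4
def ins(yoff,h,off,dy=0,dx=0):
    # off: underside centre in tool frame; h height of underside above nominal floor; dx along slot x' (far +), dy lateral
    Rz=Ro.from_euler("z",YAW,degrees=True);a=np.radians(25)
    R=pose(YAW,25)
    U=CTR+Rz.apply(np.array([-.0042,yoff+dy,.0541])+h*np.array([-np.sin(a),0,np.cos(a)])+dx*np.array([np.cos(a),0,np.sin(a)]))
    return U-R.apply(off),R
def where(yoff,off):
    st=manip.get_state();R0=Ro.from_quat(st["eef_rot"]);U=st["eef_pos"]+R0.apply(off)
    Rz=Ro.from_euler("z",YAW,degrees=True);a=np.radians(25)
    v=Rz.inv().apply(U-CTR)-np.array([-.0042,yoff,.0541])
    print("t",st["clock"],"h",v@[-np.sin(a),0,np.cos(a)],"x'",v@[np.cos(a),0,np.sin(a)],"y",v[1],"roterr",(R0.inv()*pose(YAW,25)).as_rotvec(degrees=True),"F_tool",R0.inv().apply(st["wrist_force"]),"M_tool",R0.inv().apply(st["moment"]),"grip",st["grip_width"])
E
python3 -c "
from tgt import *
p,R=ins(0,.13,[.0806,0,.001]);print(p);delta(p,R)
where(0,[.0806,0,.001])"
```

```text
[0.6112 0.1352 0.2574]
dpos [ 0.0732 -0.0376 -0.1072] rot [ 0.5418 25.0054  0.0709]
t 5.925 h 0.2495130727491316 x' -0.0998051686094158 y -0.03857816657741387 roterr [ 0.5418 25.0054  0.0709] F_tool [ 3.0097 -0.2873 -0.0038] M_tool [ 0.0113 -0.0215  0.0229] grip 0.26731130565315225
```

Request:
play_rows(delta_pos=[[0,-0.005,-0.015],[0,-0.012,-0.03],[0,-0.019,-0.05],[0.01,-0.026,-0.07],[0.025,-0.033,-0.09],[0.045,-0.038,-0.107],[0.06,-0.038,-0.107],[0.073,-0.038,-0.107],[0.073,-0.038,-0.107],[0.073,-0.038,-0.107],[0.073,-0.038,-0.107]], rotation=[[0.1,4,0],[0.2,8,0],[0.3,13,0],[0.4,18,0],[0.5,22,0],[0.5,25,0.1],[0.5,25,0.1],[0.5,25,0.1],[0.5,25,0.1],[0.5,25,0.1],[0.5,25,0.1]], claw=[1,1,1,1,1,1,1,1,1,1,1])

```text
clock: 7.3
eef_pos: [0.6118, 0.1366, 0.2586]
eef_rot: [0.84, -0.076, -0.535, -0.049]
wrist_force: [0.3, 0.8, -3.0]
grip_width: 0.271
```

```bash
python3 -c "
from tgt import *
where(0,[.0806,0,.001])"; python3 snap.py w4; python3 snap.py s4 scene;  python3 -c "
import cv2
t=cv2.imread('pics/s4.png');cv2.imwrite('pics/c9.png',cv2.resize(t[180:375,150:320],None,fx=3,fy=3,interpolation=cv2.INTER_CUBIC))"
```

```text
t 7.3 h 0.13101351987063542 x' 0.0008678737855814516 y 0.001639245924122461 roterr [ 0.0129 -0.0709  0.0606] F_tool [ 2.8194 -0.848   1.0996] M_tool [ 0.0229 -0.7969 -0.0626] grip 0.27092838597381463
7.3 [0.61176278 0.13664173 0.25863528] [ 0.84029692 -0.07596419 -0.53455153 -0.04883843] [ 0.34843348  0.80101249 -3.01895979] 0.27092838597381463
7.35 [0.61167223 0.13663061 0.25848232] [ 0.84024703 -0.07596319 -0.53463719 -0.04876056] [-0.19828073  0.78978062 -3.64190164] 0.26592747472108486
```

View pics/w4.png

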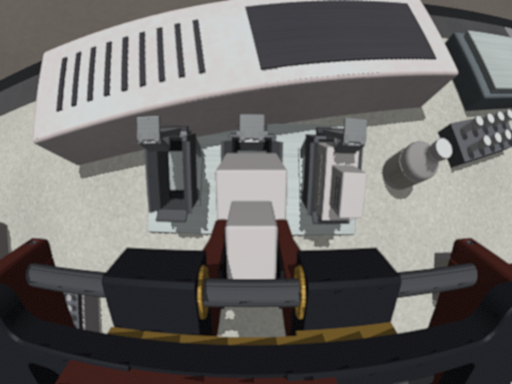

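View pics/c9.png

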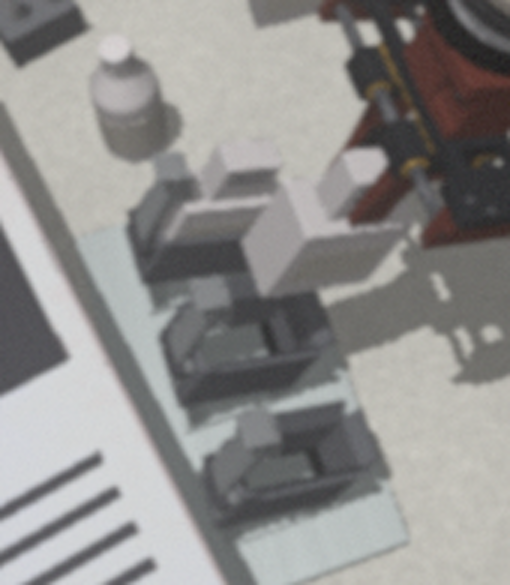

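Request:
play_rows(delta_pos=[[0.006,0.001,0],[0.012,0.0015,0],[0.017,0.0015,0],[0.02,0.0015,0],[0.02,0.0015,0]], rotation=[[0,0,0],[0,0,0],[0,0,0],[0,0,0],[0,0,0]], claw=[1,1,1,1,1])

```text
clock: 8.02
eef_pos: [0.6193, 0.1335, 0.2391]
eef_rot: [0.84, -0.076, -0.535, -0.048]
wrist_force: [0.1, 0.6, -3.7]
grip_width: 0.27
```

```bash
python3 -c "
from tgt import *
where(0,[.0806,0,.001])"
```

```text
t 8.025 h 0.10996083649539082 x' -0.00024121003610030377 y -0.00014250016365613215 roterr [0.0434 0.0302 0.0174] F_tool [ 3.2999 -0.6423  1.5737] M_tool [ 0.0627 -0.7468 -0.023 ] grip 0.2697312029213599
```

Request:
play_rows(delta_pos=[[0.003,0,0],[0.006,0,0],[0.009,0,0],[0.012,0,0],[0.015,0,0],[0.018,0,0],[0.02,0,0],[0.02,0,0]], rotation=[[0,0,0],[0,0,0],[0,0,0],[0,0,0],[0,0,0],[0,0,0],[0,0,0],[0,0,0]], claw=[1,1,1,1,1,1,1,1])

```text
clock: 9.02
eef_pos: [0.6277, 0.132, 0.2212]
eef_rot: [0.84, -0.076, -0.535, -0.049]
wrist_force: [-0.1, -0.1, -3.2]
grip_width: 0.273
```

```bash
python3 -c "
from tgt import *
where(0,[.0806,0,.001])"; python3 snap.py w5
```

```text
t 9.025 h 0.09010111889969318 x' -0.00013571345614432273 y -0.0001493683357386997 roterr [0.0378 0.0162 0.0201] F_tool [2.8818 0.0955 1.4606] M_tool [-0.0267 -0.7888 -0.0378] grip 0.2733841957751013
9.025 [0.62767172 0.13196182 0.2211824 ] [ 0.83987406 -0.07610787 -0.5352238  -0.04852472] [-0.12217117 -0.07460186 -3.22907687] 0.2733841957751013
```

View pics/w5.png

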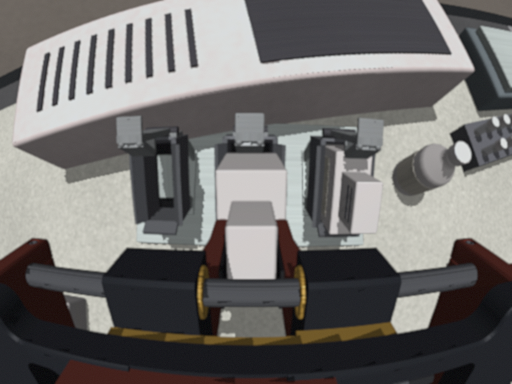

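The latch is at (249,126), centred on the cassette (251) within a pixel or two. No contact yet, so I continue down.

Request:
play_rows(delta_pos=[[0.002,-0.0005,0],[0.004,-0.0005,0],[0.006,-0.0005,0],[0.008,-0.0005,0],[0.01,-0.0005,0],[0.012,-0.0005,0],[0.014,-0.0005,0],[0.016,-0.0005,0],[0.016,-0.0005,0]], rotation=[[0,0,0],[0,0,0],[0,0,0],[0,0,0],[0,0,0],[0,0,0],[0,0,0],[0,0,0],[0,0,0]], claw=[1,1,1,1,1,1,1,1,1])

```text
clock: 10.2
eef_pos: [0.6339, 0.1317, 0.2064]
eef_rot: [0.84, -0.076, -0.536, -0.048]
wrist_force: [-4.0, 1.5, -4.0]
grip_width: 0.269
```

```bash
python3 -c "
from tgt import *
where(0,[.0806,0,.001])"
```

```text
t 10.2 h 0.07407070385640861 x' -0.00088455780159642 y 0.0007616441793475785 roterr [0.0743 0.0575 0.0442] F_tool [ 1.9114 -0.7346  5.4664] M_tool [ 0.0176 -1.6378 -0.3197] grip 0.2687303207942395
```

Request:
play_rows(delta_pos=[[0.002,0,0],[0.004,0,0],[0.006,0,0],[0.008,0,0],[0.01,0,0],[0.012,0,0],[0.014,0,0],[0.016,0,0],[0.016,0,0]], rotation=[[0,0,0],[0,0,0],[0,0,0],[0,0,0],[0,0,0],[0,0,0],[0,0,0],[0,0,0],[0,0,0]], claw=[1,1,1,1,1,1,1,1,1])

```text
clock: 11.32
eef_pos: [0.6412, 0.13, 0.1921]
eef_rot: [0.84, -0.076, -0.535, -0.049]
wrist_force: [-2.7, 0.1, -5.3]
grip_width: 0.274
```

```bash
python3 -c "
from tgt import *
where(0,[.0806,0,.001])"
```

```text
t 11.325 h 0.05797997500678817 x' -6.878462037452588e-05 y 0.00040136360914606357 roterr [0.0383 0.0112 0.0313] F_tool [3.6866 0.3928 4.7033] M_tool [ 0.0085 -1.6162 -0.0965] grip 0.2735355113299071
```

Request:
play_rows(delta_pos=[[0.002,0,0],[0.004,0,0],[0.006,0,0],[0.008,0,0],[0.01,0,0],[0.012,0,0],[0.014,0,0],[0.016,0,0],[0.016,0,0]], rotation=[[0,0,0],[0,0,0],[0,0,0],[0,0,0],[0,0,0],[0,0,0],[0,0,0],[0,0,0],[0,0,0]], claw=[1,1,1,1,1,1,1,1,1])

```text
clock: 12.45
eef_pos: [0.6478, 0.1288, 0.1776]
eef_rot: [0.84, -0.076, -0.535, -0.049]
wrist_force: [-1.9, 1.5, -5.0]
grip_width: 0.271
```

```bash
python3 -c "
from tgt import *
where(0,[.0806,0,.001])"; python3 snap.py w6
```

```text
t 12.45 h 0.04196837727889413 x' -0.00013744794495649376 y 0.00039571680829706877 roterr [0.0426 0.0163 0.0282] F_tool [ 3.6029 -1.1621  4.08  ] M_tool [ 0.0218 -1.5592 -0.1248] grip 0.27096363730196044
12.45 [0.64777427 0.12881507 0.17755864] [ 0.839881   -0.07602622 -0.53522431 -0.04852696] [-1.93216268  1.53487007 -4.98882094] 0.27096363730196044
```

View pics/w6.png

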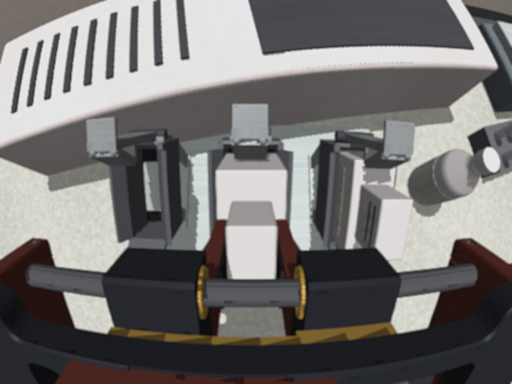

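Request:
play_rows(delta_pos=[[0.002,0,0],[0.004,0,0],[0.006,0,0],[0.008,0,0],[0.01,0,0],[0.012,0,0],[0.014,0,0],[0.016,0,0],[0.018,0,0],[0.018,0,0]], rotation=[[0,0,0],[0,0,0],[0,0,0],[0,0,0],[0,0,0],[0,0,0],[0,0,0],[0,0,0],[0,0,0],[0,0,0]], claw=[1,1,1,1,1,1,1,1,1,1])

```text
clock: 13.75
eef_pos: [0.6555, 0.1275, 0.1614]
eef_rot: [0.84, -0.076, -0.535, -0.049]
wrist_force: [0.1, 0.6, -5.5]
grip_width: 0.27
```

```bash
python3 -c "
from tgt import *
where(0,[.0806,0,.001])"
```

```text
t 13.75 h 0.02402379766020198 x' 0.0001777911461589774 y 0.0005358429749523488 roterr [ 0.0349 -0.0078  0.0451] F_tool [ 4.9919 -0.5633  2.386 ] M_tool [ 0.0949 -0.9534 -0.3452] grip 0.26991306606796933
```

Request:
play_rows(delta_pos=[[0.0015,0,0],[0.003,0,0],[0.0045,0,0],[0.006,0,0],[0.0075,0,0],[0.009,0,0],[0.0105,0,0],[0.012,0,0],[0.012,0,0]], rotation=[[0,0,0],[0,0,0],[0,0,0],[0,0,0],[0,0,0],[0,0,0],[0,0,0],[0,0,0],[0,0,0]], claw=[1,1,1,1,1,1,1,1,1])

```text
clock: 14.88
eef_pos: [0.6604, 0.1266, 0.1506]
eef_rot: [0.84, -0.076, -0.535, -0.049]
wrist_force: [-1.3, 1.4, -2.1]
grip_width: 0.272
```

```bash
python3 -c "
from tgt import *
where(0,[.0806,0,.001])"
```

```text
t 14.875 h 0.012091758798484837 x' 0.00010898952313985332 y 0.0005556204699789356 roterr [ 0.0362 -0.0051  0.0426] F_tool [ 1.2581 -1.1699  2.2462] M_tool [ 0.0835 -0.8366 -0.3566] grip 0.2724313917577528
```

Request:
play_rows(delta_pos=[[0.001,0,0],[0.002,0,0],[0.003,0,0],[0.004,0,0],[0.004,0,0]], rotation=[[0,0,0],[0,0,0],[0,0,0],[0,0,0],[0,0,0]], claw=[1,1,1,1,1])

```text
clock: 15.5
eef_pos: [0.662, 0.1263, 0.1471]
eef_rot: [0.84, -0.076, -0.535, -0.049]
wrist_force: [-0.6, 1.1, -2.0]
grip_width: 0.27
```

```bash
python3 -c "
from tgt import *
where(0,[.0806,0,.001])"
```

```text
t 15.5 h 0.008207678177241747 x' 0.00014016801319142325 y 0.0005440460319446037 roterr [ 0.0349 -0.0088  0.0399] F_tool [ 1.5186 -0.9466  1.5811] M_tool [ 0.1072 -0.7764 -0.3666] grip 0.2695587128294399
```

Request:
play_rows(delta_pos=[[0.001,0,0],[0.002,0,0],[0.003,0,0],[0.004,0,0],[0.004,0,0]], rotation=[[0,0,0],[0,0,0],[0,0,0],[0,0,0],[0,0,0]], claw=[1,1,1,1,1])

```text
clock: 16.12
eef_pos: [0.6637, 0.126, 0.1434]
eef_rot: [0.84, -0.076, -0.535, -0.049]
wrist_force: [-0.9, 1.5, -2.4]
grip_width: 0.272
```

```bash
python3 -c "
from tgt import *
where(0,[.0806,0,.001])"
```

```text
t 16.125 h 0.004149726062701157 x' 9.190940280648308e-05 y 0.0005452725214119831 roterr [ 0.0344 -0.0033  0.0383] F_tool [ 1.7217 -1.3126  2.1006] M_tool [ 0.1195 -0.6749 -0.4467] grip 0.27160117369857856
```

Request:
play_rows(delta_pos=[[0.001,0,0],[0.002,0,0],[0.003,0,0],[0.004,0,0],[0.005,0,0],[0.005,0,0]], rotation=[[0,0,0],[0,0,0],[0,0,0],[0,0,0],[0,0,0],[0,0,0]], claw=[1,1,1,1,1,1])

```text
clock: 16.88
eef_pos: [0.6658, 0.1256, 0.1389]
eef_rot: [0.84, -0.076, -0.535, -0.049]
wrist_force: [-2.1, 1.0, 1.9]
grip_width: 0.265
```

```bash
python3 -c "
from tgt import *
where(0,[.0806,0,.001])"; python3 snap.py w7
```

```text
t 16.875 h -0.0008359195439777631 x' 0.0001813300511292563 y 0.0005605912285939832 roterr [ 0.036  -0.0108  0.0422] F_tool [-2.6888 -0.6195  1.2439] M_tool [ 0.1255 -0.8447 -0.251 ] grip 0.26504895921870747
16.875 [0.66584316 0.12564623 0.13888382] [ 0.84001396 -0.07596569 -0.5350155  -0.04862287] [-2.1160721   1.01544591  1.91100454] 0.26504895921870747
```

View pics/w7.png

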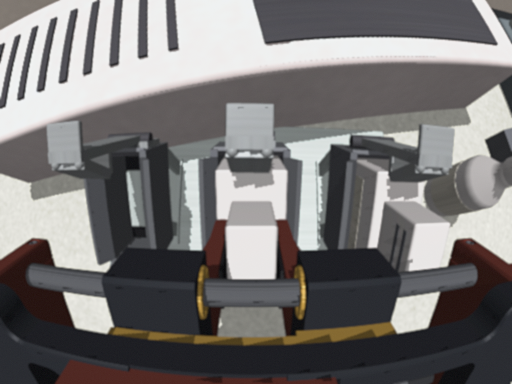

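Request:
play_rows(delta_pos=[[0.001,0,0],[0.002,0,0],[0.003,0,0],[0.003,0,0]], rotation=[[0,0,0],[0,0,0],[0,0,0],[0,0,0]], claw=[1,1,1,1])

```text
clock: 17.42
eef_pos: [0.667, 0.1254, 0.1362]
eef_rot: [0.84, -0.076, -0.535, -0.049]
wrist_force: [-1.4, 2.1, 2.1]
grip_width: 0.27
```

```bash
python3 -c "
from tgt import *
where(0,[.0806,0,.001])"
```

```text
t 17.425 h -0.003761814000702789 x' 0.00015211846998789777 y 0.0005305359520567491 roterr [ 0.0385 -0.0112  0.0363] F_tool [-2.6914 -1.8127  0.6949] M_tool [ 0.1445 -0.5818 -0.2747] grip 0.27032477428431145
```

Request:
play_rows(delta_pos=[[0.001,0,0],[0.002,0,0],[0.003,0,0],[0.003,0,0]], rotation=[[0,0,0],[0,0,0],[0,0,0],[0,0,0]], claw=[1,1,1,1])

```text
clock: 17.92
eef_pos: [0.6676, 0.1255, 0.1353]
eef_rot: [0.84, -0.076, -0.535, -0.048]
wrist_force: [-15.2, 1.1, 20.1]
grip_width: 0.267
```

```bash
python3 -c "
from tgt import *
where(0,[.0806,0,.001])"
```

```text
t 17.925 h -0.004841631627090841 x' 0.00033896703319616334 y 0.0006447116442543698 roterr [ 0.0539 -0.0652 -0.0176] F_tool [-24.6617   1.6336   5.2312] M_tool [ 0.107  -1.802   0.9155] grip 0.2670590883148495
```

```bash
python3 snap.py w8; python3 -c "
import cv2
t=cv2.imread('pics/w8.png');cv2.imwrite('pics/c10.png',cv2.resize(t[90:220,170:330],None,fx=4.5,fy=4.5,interpolation=cv2.INTER_CUBIC))"
```

```text
17.925 [0.66761054 0.12549322 0.13528851] [ 0.8402356  -0.07634364 -0.53465397 -0.0481759 ] [-15.23021626   1.13709748  20.12414836] 0.2670590883148495
```

View pics/c10.png

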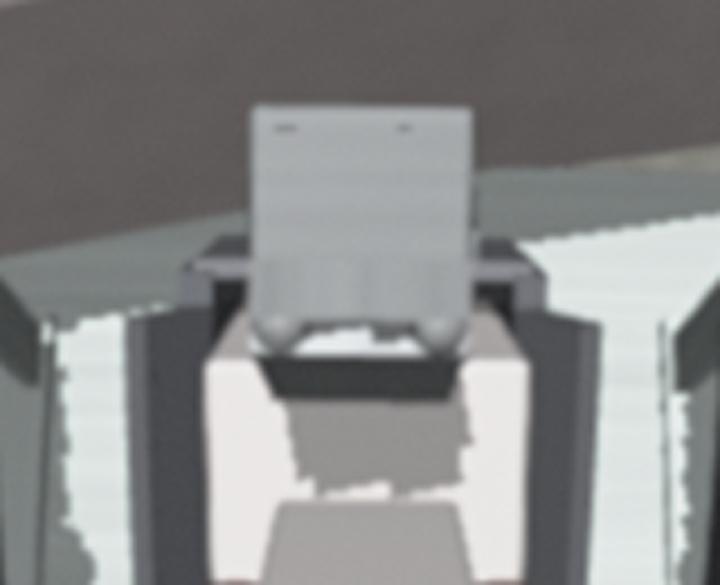

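The latch hook (around (250,165)) now appears to overlap the shoulder edge. I'll back off a few mm to test that it holds.

Request:
play_rows(delta_pos=[[-0.002,0,0],[-0.004,0,0],[-0.006,0,0],[-0.006,0,0]], rotation=[[0,0,0],[0,0,0],[0,0,0],[0,0,0]], claw=[1,1,1,1])

```text
clock: 18.48
eef_pos: [0.6665, 0.1254, 0.1377]
eef_rot: [0.84, -0.076, -0.535, -0.049]
wrist_force: [10.5, 2.4, -10.5]
grip_width: 0.272
```

```bash
python3 -c "
from tgt import *
where(0,[.0806,0,.001])"
```

```text
t 18.475 h -0.002164664377082286 x' 0.0002862738113431589 y 0.0005391376258550301 roterr [0.004  0.0237 0.0822] F_tool [13.6365 -4.2418 -4.5106] M_tool [ 0.1602 -0.0081 -1.0742] grip 0.27176635764663676
```

The pull is resisted with about 12 N, so it is latched. Relax, open, and retreat.

Request:
play_rows(delta_pos=[[0.0015,0,0],[0.0015,0,0],[0.0015,0,0],[0.0015,0,0],[0.0015,0,0],[-0.015,0,0],[-0.04,0,0],[-0.08,0,0],[-0.12,0,0],[-0.15,0,0]], rotation=[[0,0,0],[0,0,0],[0,0,0],[0,0,0],[0,0,0],[0,0,0],[0,0,0],[0,0,0],[0,0,0],[0,0,0]], claw=[1,0.45,0.45,0.45,0.45,0.45,0.45,0.45,0.2,0])

```text
clock: 19.73
eef_pos: [0.6024, 0.1377, 0.2778]
eef_rot: [0.841, -0.075, -0.534, -0.049]
wrist_force: [0.7, -0.5, -1.1]
grip_width: 0.74
```

```bash
python3 snap.py w9; python3 -c "
from tgt import *
delta([.4855,-.164,.25],pose(-12.6))
import cv2
t=cv2.imread('pics/w9.png');cv2.imwrite('pics/c11.png',cv2.resize(t[90:250,120:380],None,fx=3,fy=3,interpolation=cv2.INTER_CUBIC))"
```

```text
19.725 [0.60244319 0.13765623 0.2777572 ] [ 0.84052978 -0.07547975 -0.53427254 -0.04863492] [ 0.66494583 -0.49517494 -1.10216289] 0.7400419103713537
dpos [0.0012 0.3192 0.0688] rot [  2.2914 -25.3496   0.7099]
```

View pics/c11.png

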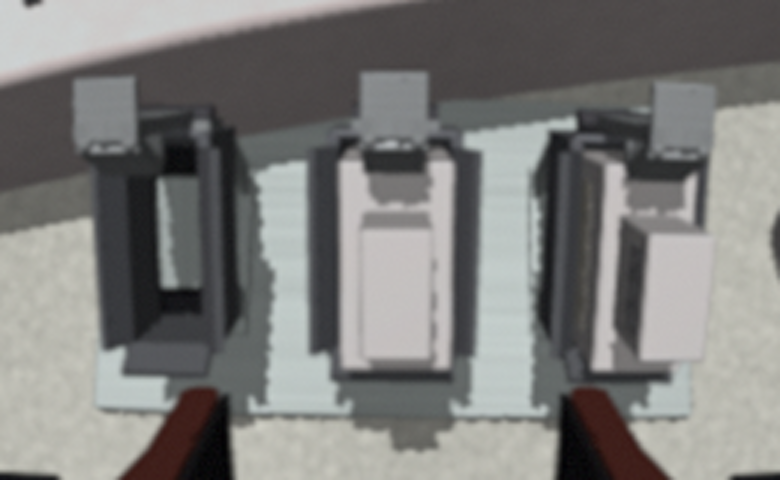

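Request:
play_rows(delta_pos=[[0,0.02,0.005],[0,0.06,0.013],[0,0.1,0.022],[0,0.14,0.03],[0,0.18,0.039],[0,0.22,0.047],[0,0.26,0.056],[0.001,0.295,0.064],[0.001,0.319,0.069],[0.001,0.319,0.069],[0.001,0.319,0.069]], rotation=[[0,-1,0],[0,-3,0],[0.3,-7,0],[0.8,-11,0.3],[1.2,-15,0.5],[1.6,-19,0.6],[2,-23,0.7],[2.3,-25.3,0.7],[2.3,-25.3,0.7],[2.3,-25.3,0.7],[2.3,-25.3,0.7]], claw=[0,0,0,0,0,0,0,0,0,0,0])

```text
clock: 21.15
eef_pos: [0.4852, -0.1644, 0.2452]
eef_rot: [-0.701, 0.079, 0.704, 0.077]
wrist_force: [-0.3, -0.2, -0.0]
grip_width: 0.997
```

```bash
python3 snap.py w10; python3 -c "
from tgt import *
delta([.4855,-.164,.08],pose(-12.6))
import cv2
t=cv2.imread('pics/w10.png');cv2.imwrite('pics/c12.png',cv2.resize(t[120:230,200:310],None,fx=5.4,fy=5.4,interpolation=cv2.INTER_CUBIC))"
```

```text
21.15 [ 0.48524107 -0.16438288  0.2451843 ] [-0.70114484  0.07863305  0.70445565  0.07716867] [-0.25245413 -0.23037374 -0.01748446] 0.9968772736539093
dpos [ 0.1652 -0.0006 -0.0009] rot [-0.0141  0.2573 -0.1459]
```

View pics/c12.png

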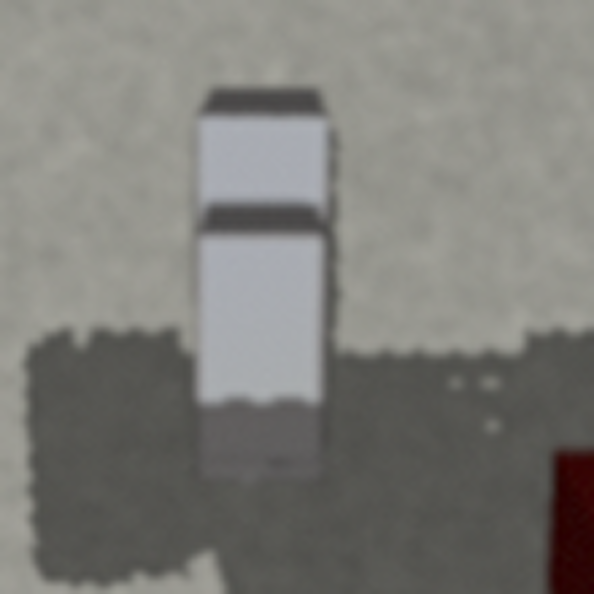

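Run:
```python
from h import *
import pickle
np.set_printoptions(precision=4,suppress=True)
c,st=pickle.load(open("pics/w10.pkl","rb"));T=Ro.from_quat(st["eef_rot"])
def m(p,z,f=5.4,o=(200,120)): return T.inv().apply(onz(c,((p[0]+.5)/f-.5+o[0],(p[1]+.5)/f-.5+o[1]),z)-st["eef_pos"])
print("grip far",m((198,235),.117),m((323,235),.117)," near",m((200,478),.117),m((322,475),.117))
print("shoulder far",m((198,114),.075),m((326,114),.075))
```

```text
grip far [ 0.1281 -0.0137 -0.022 ] [ 0.1281  0.0091 -0.022 ]  near [ 0.1283 -0.0139  0.0247] [0.1283 0.0093 0.0241]
shoulder far [ 0.17   -0.0156 -0.0404] [ 0.17    0.0109 -0.0404]
```

Request:
play_rows(delta_pos=[[0.02,-0.002,0],[0.05,-0.002,0],[0.09,-0.002,0],[0.125,-0.002,0],[0.15,-0.002,0],[0.165,-0.002,0],[0.165,-0.002,0],[0.165,-0.002,0],[0.165,-0.002,0],[0.165,-0.002,0],[0.165,-0.002,0],[0.165,-0.002,0],[0.165,-0.002,0],[0.165,-0.002,0],[0.165,-0.002,0],[0.165,-0.002,0]], rotation=[[0,0.2,-0.1],[0,0.2,-0.1],[0,0.2,-0.1],[0,0.2,-0.1],[0,0.2,-0.1],[0,0.2,-0.1],[0,0.2,-0.1],[0,0.2,-0.1],[0,0.2,-0.1],[0,0.2,-0.1],[0,0.2,-0.1],[0,0.2,-0.1],[0,0.2,-0.1],[0,0.2,-0.1],[0,0.2,-0.1],[0,0.2,-0.1]], claw=[0,0,0,0,0,0,0,1,1,1,1,1,1,1,1,1], force=50)

```text
clock: 23.2
eef_pos: [0.4843, -0.1639, 0.0797]
eef_rot: [-0.702, 0.079, 0.703, 0.078]
wrist_force: [0.7, -0.8, -0.6]
grip_width: 0.269
```

```bash
python3 -c "
from tgt import *
p,R=ins(.095,.2,[.08,0,.0]);print(p);delta(p+[-.03,-.005,.06],pose(YAW,0))"
```

```text
[0.5986 0.2341 0.3199]
dpos [-0.3007 -0.4015  0.0049] rot [-2.327   0.1069 -0.0725]
```

Request:
play_rows(delta_pos=[[-0.01,0,0],[-0.04,0,0],[-0.08,0,0],[-0.12,0,0],[-0.16,-0.02,0],[-0.2,-0.05,0],[-0.23,-0.09,0],[-0.26,-0.13,0],[-0.26,-0.18,0],[-0.26,-0.23,0],[-0.26,-0.28,0],[-0.26,-0.33,0.003],[-0.26,-0.37,0.005],[-0.26,-0.395,0.005],[-0.26,-0.4,0.005],[-0.26,-0.4,0.005]], rotation=[[0,0,0],[0,0,0],[0,0,0],[0,0,0],[0,0,0],[-0.5,0,0],[-1,0,0],[-1.5,0,0],[-2,0,0],[-2.3,0,0],[-2.3,0,0],[-2.3,0,0],[-2.3,0,0],[-2.3,0,0],[-2.3,0,0],[-2.3,0,0]], claw=[1,1,1,1,1,1,1,1,1,1,1,1,1,1,1,1])

```text
clock: 25.2
eef_pos: [0.568, 0.2265, 0.3391]
eef_rot: [-0.703, 0.065, 0.705, 0.064]
wrist_force: [0.4, 0.1, -2.4]
grip_width: 0.272
```

```bash
python3 snap.py w11; python3 -c "
from tgt import *
p,R=ins(.095,.13,[.08,0,.0005]);print(p);delta(p,R)
t=cv2.imread('pics/w11.png');cv2.imwrite('pics/c13.png',cv2.resize(t[0:220,120:390],None,fx=2.7,fy=2.7,interpolation=cv2.INTER_CUBIC))"
```

```text
25.2 [0.56800573 0.22647262 0.3391391 ] [-0.70337858  0.06522783  0.70494424  0.06369872] [ 0.40843605  0.06438549 -2.41208746] 0.27177438543108484
[0.6282 0.2286 0.2566]
dpos [ 0.0824 -0.0139 -0.0586] rot [-0.0887 25.101  -0.1689]
```

View pics/c13.png

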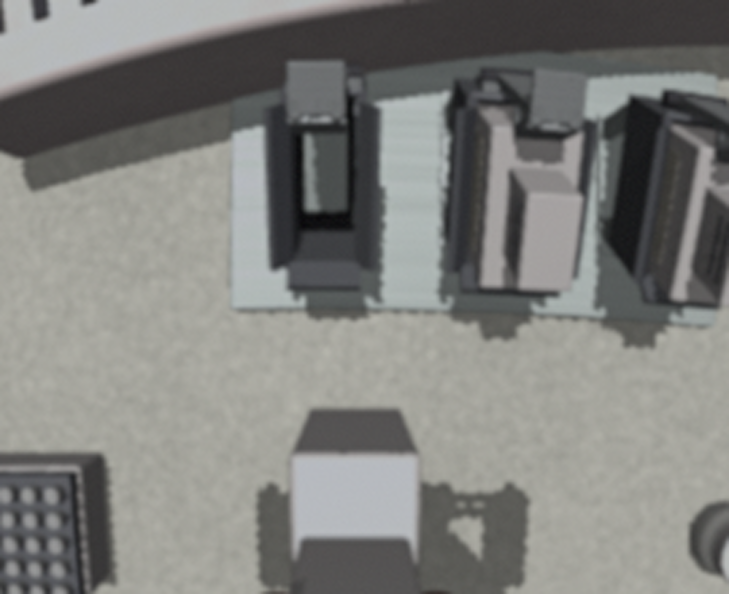

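Run:
```python
from tgt import *
import pickle
c,st=pickle.load(open("pics/w11.pkl","rb"));T=Ro.from_quat(st["eef_rot"])
def w(p,z,f=2.7,o=(120,0)): return onz(c,((p[0]+.5)/f-.5+o[0],(p[1]+.5)/f-.5+o[1]),z)
z=st["eef_pos"][2]-.0797
for p,zz in (((292,453),z+.075),((417,453),z+.075),((311,409),z),((400,409),z)): print("cas",T.inv().apply(w(p,zz)-st["eef_pos"]))
Rz=Ro.from_euler("z",YAW,degrees=True)
for n,p,zz in (("lipL",(290,290),.096),("lipR",(360,290),.096),("flL",(271,268),.1),("flR",(376,270),.1),("pL",(232,308),.012),("pR",(713,326),.012)): print(n,Rz.inv().apply(w(p,zz)-CTR))
```

```text
cas [ 0.0046 -0.0124 -0.0404]
cas [ 0.0047  0.0139 -0.0404]
cas [ 0.0796 -0.0124 -0.0401]
cas [ 0.0797  0.0145 -0.0401]
lipL [-0.0721  0.1126  0.084 ]
lipR [-0.0724  0.0777  0.084 ]
flL [-0.061   0.1216  0.088 ]
flR [-0.0624  0.0699  0.088 ]
pL [-0.0807  0.1544  0.    ]
pR [-0.0844 -0.1513  0.    ]
```

Request:
play_rows(delta_pos=[[0,-0.003,-0.008],[0,-0.006,-0.018],[0,-0.009,-0.028],[0.01,-0.012,-0.04],[0.025,-0.014,-0.05],[0.045,-0.014,-0.058],[0.065,-0.014,-0.058],[0.082,-0.014,-0.058],[0.082,-0.014,-0.058],[0.082,-0.014,-0.058],[0.082,-0.014,-0.058]], rotation=[[0,4,0],[0,8,0],[0,13,-0.1],[0,18,-0.1],[0,22,-0.1],[-0.1,25.1,-0.2],[-0.1,25.1,-0.2],[-0.1,25.1,-0.2],[-0.1,25.1,-0.2],[-0.1,25.1,-0.2],[-0.1,25.1,-0.2]], claw=[1,1,1,1,1,1,1,1,1,1,1])

```text
clock: 26.62
eef_pos: [0.6281, 0.231, 0.2581]
eef_rot: [0.84, -0.075, -0.535, -0.049]
wrist_force: [0.9, -0.3, -1.4]
grip_width: 0.267
```

```bash
python3 -c "
from tgt import *
where(0.095,[.0797,0,0])"; python3 snap.py w12;  python3 -c "
import cv2
t=cv2.imread('pics/w12.png');cv2.imwrite('pics/c14.png',cv2.resize(t[90:260,150:350],None,fx=3.5,fy=3.5,interpolation=cv2.INTER_CUBIC))"
```

```text
t 26.625 h 0.13186441468827306 x' 0.0007421717871385618 y 0.002571500125343809 roterr [ 0.0258 -0.0624  0.1849] F_tool [ 1.7131  0.1754 -0.2511] M_tool [-0.009  -0.6415 -0.0238] grip 0.26690179630007893
26.625 [0.62807847 0.23100679 0.25811907] [ 0.84034474 -0.07498909 -0.53456892 -0.04932967] [ 0.90715704 -0.33912834 -1.44594243] 0.26690179630007893
```

View pics/c14.png

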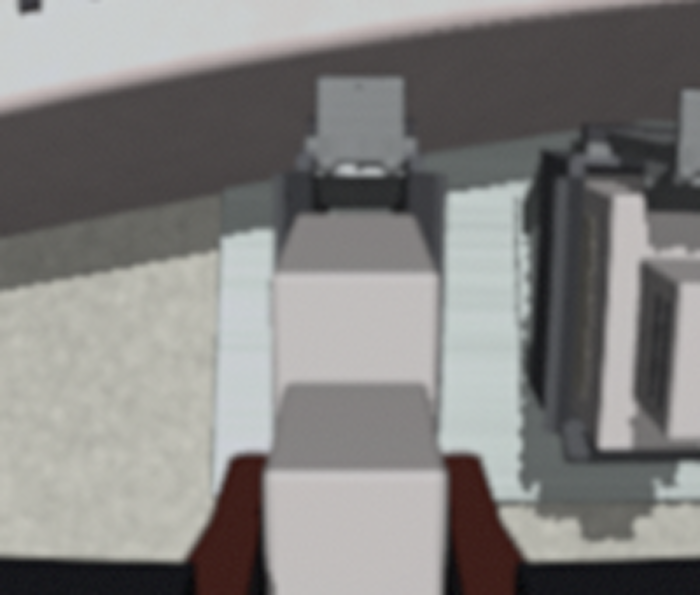

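Latch centre is at crop column 360 versus cassette 355, agreeing with the measured +2.6 mm. I'll shift +2 mm in tool y.

Request:
play_rows(delta_pos=[[0.006,0.001,0],[0.012,0.002,0.0005],[0.018,0.002,0.0005],[0.024,0.002,0.0005],[0.03,0.002,0.0005],[0.036,0.002,0.0005],[0.036,0.002,0.0005]], rotation=[[0,0,0.1],[0,0,0.2],[0,0,0.2],[0,0,0.2],[0,0,0.2],[0,0,0.2],[0,0,0.2]], claw=[1,1,1,1,1,1,1])

```text
clock: 27.55
eef_pos: [0.6417, 0.2259, 0.2236]
eef_rot: [0.84, -0.077, -0.535, -0.048]
wrist_force: [-0.5, -0.1, -1.5]
grip_width: 0.268
```

```bash
python3 -c "
from tgt import *
where(0.095,[.0797,0,0])"; python3 snap.py w13;  python3 -c "
import cv2
t=cv2.imread('pics/w13.png');cv2.imwrite('pics/c15.png',cv2.resize(t[90:260,150:350],None,fx=3.5,fy=3.5,interpolation=cv2.INTER_CUBIC))"
```

```text
t 27.55 h 0.09452568984356433 x' -0.001065065567845978 y -0.00039955332075580774 roterr [ 0.0624  0.0426 -0.101 ] F_tool [1.1277 0.2001 1.0396] M_tool [ 0.0239 -0.5986  0.0006] grip 0.2684759939628666
27.55 [0.64165369 0.22589907 0.22357688] [ 0.83967996 -0.07686958 -0.53548499 -0.04779608] [-0.49561236 -0.11568707 -1.46065575] 0.2684759939628666
```

View pics/c15.png

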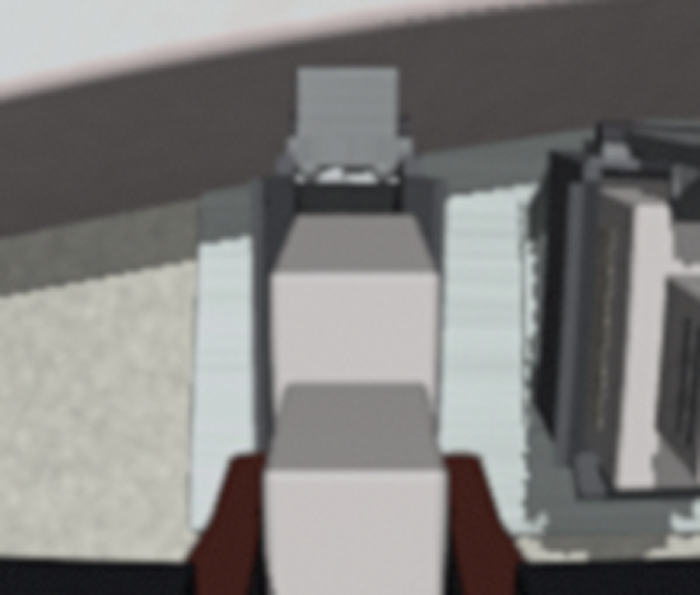

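Slot centre is now 349 versus 355, so I shift back −1 mm and continue.

Request:
play_rows(delta_pos=[[0.002,-0.001,-0.0005],[0.004,-0.001,-0.0005],[0.006,-0.001,-0.0005],[0.009,-0.001,-0.0005],[0.012,-0.001,-0.0005],[0.015,-0.001,-0.0005],[0.018,-0.001,-0.0005],[0.018,-0.001,-0.0005]], rotation=[[0,0,-0.1],[0,0,-0.1],[0,0,-0.1],[0,0,-0.1],[0,0,-0.1],[0,0,-0.1],[0,0,-0.1],[0,0,-0.1]], claw=[1,1,1,1,1,1,1,1])

```text
clock: 28.6
eef_pos: [0.6491, 0.2262, 0.2073]
eef_rot: [0.84, -0.076, -0.536, -0.048]
wrist_force: [-2.5, 2.0, -2.7]
grip_width: 0.273
```

```bash
python3 -c "
from tgt import *
where(0.095,[.0797,0,0])"; python3 snap.py w14;  python3 -c "
import cv2
t=cv2.imread('pics/w14.png');cv2.imwrite('pics/c16.png',cv2.resize(t[90:260,150:350],None,fx=3.5,fy=3.5,interpolation=cv2.INTER_CUBIC))"
```

```text
t 28.6 h 0.07673084655914936 x' -0.0014009796141150283 y 0.0014060156914465355 roterr [0.1066 0.0818 0.0494] F_tool [ 1.294  -1.5591  3.7169] M_tool [-0.0541 -1.5505 -0.3755] grip 0.2726964538341025
28.6 [0.64908799 0.22615767 0.20733043] [ 0.839616   -0.07554393 -0.53573759 -0.04820082] [-2.50204608  2.0384244  -2.73956974] 0.2726964538341025
```

View pics/c16.png

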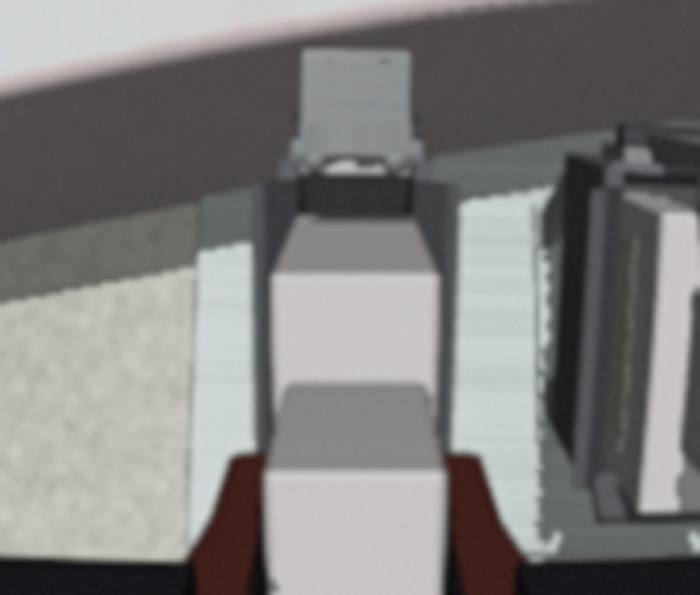

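Aligned now: latch 356, cassette 355. Continue.

Request:
play_rows(delta_pos=[[0.002,0,0],[0.004,0,0],[0.006,0,0],[0.008,0,0],[0.01,0,0],[0.012,0,0],[0.014,0,0],[0.016,0,0],[0.018,0,0],[0.018,0,0]], rotation=[[0,0,0],[0,0,0],[0,0,0],[0,0,0],[0,0,0],[0,0,0],[0,0,0],[0,0,0],[0,0,0],[0,0,0]], claw=[1,1,1,1,1,1,1,1,1,1])

```text
clock: 29.9
eef_pos: [0.6574, 0.2242, 0.1915]
eef_rot: [0.84, -0.076, -0.535, -0.048]
wrist_force: [-2.6, 2.0, -3.6]
grip_width: 0.27
```

```bash
python3 -c "
from tgt import *
where(0.095,[.0797,0,0])"
```

```text
t 29.9 h 0.058818880152947346 x' -0.000260568021217699 y 0.0009578751599442492 roterr [0.0627 0.0099 0.0306] F_tool [ 2.057  -1.5317  4.2183] M_tool [-0.0239 -1.4158 -0.2053] grip 0.2703313225745321
```

Request:
play_rows(delta_pos=[[0.002,0,0],[0.004,0,0],[0.006,0,0],[0.008,0,0],[0.01,0,0],[0.012,0,0],[0.014,0,0],[0.016,0,0],[0.016,0,0]], rotation=[[0,0,0],[0,0,0],[0,0,0],[0,0,0],[0,0,0],[0,0,0],[0,0,0],[0,0,0],[0,0,0]], claw=[1,1,1,1,1,1,1,1,1])

```text
clock: 31.02
eef_pos: [0.664, 0.223, 0.177]
eef_rot: [0.84, -0.076, -0.535, -0.048]
wrist_force: [-1.4, 1.3, -4.5]
grip_width: 0.271
```

```bash
python3 -c "
from tgt import *
where(0.095,[.0797,0,0])"; python3 snap.py w15;  python3 -c "
import cv2
t=cv2.imread('pics/w15.png');cv2.imwrite('pics/c17.png',cv2.resize(t[90:260,150:350],None,fx=3.5,fy=3.5,interpolation=cv2.INTER_CUBIC))"
```

```text
t 31.025 h 0.042810436135522024 x' -0.0002867006608819009 y 0.0009477570163045346 roterr [0.0622 0.0116 0.0293] F_tool [ 3.3695 -1.0652  3.3714] M_tool [ 0.0382 -1.4397 -0.2295] grip 0.27103970332935196
31.025 [0.66401634 0.2229803  0.17701782] [ 0.839912   -0.075929   -0.53520226 -0.04838551] [-1.41490467  1.34071907 -4.47827654] 0.27103970332935196
```

View pics/c17.png

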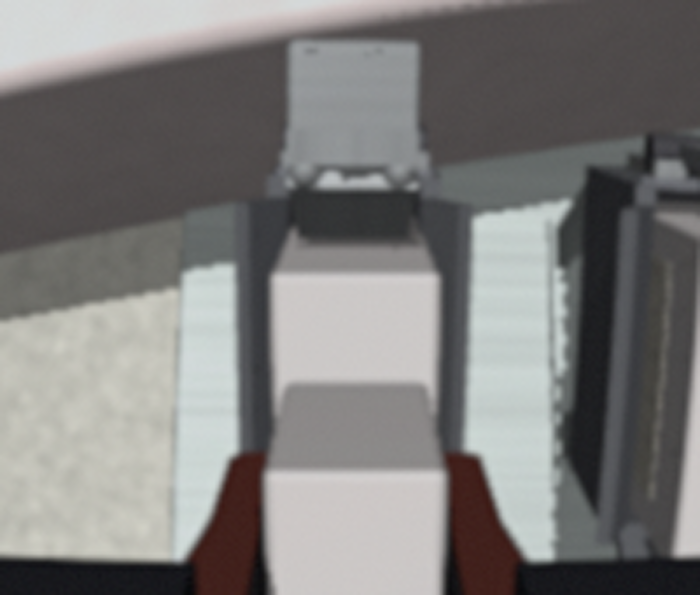

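Centred in the slot: walls at 240 and 470, cassette at 355. Continue.

Request:
play_rows(delta_pos=[[0.002,0,0],[0.004,0,0],[0.006,0,0],[0.008,0,0],[0.01,0,0],[0.012,0,0],[0.014,0,0],[0.016,0,0],[0.018,0,0],[0.018,0,0]], rotation=[[0,0,0],[0,0,0],[0,0,0],[0,0,0],[0,0,0],[0,0,0],[0,0,0],[0,0,0],[0,0,0],[0,0,0]], claw=[1,1,1,1,1,1,1,1,1,1])

```text
clock: 32.33
eef_pos: [0.672, 0.2217, 0.1611]
eef_rot: [0.84, -0.076, -0.535, -0.049]
wrist_force: [0.9, 0.3, -0.2]
grip_width: 0.268
```

```bash
python3 -c "
from tgt import *
where(0.095,[.0797,0,0])"
```

```text
t 32.325 h 0.024998231719138415 x' 0.000382618782206387 y 0.0011525213505912957 roterr [ 0.0436 -0.0385  0.0567] F_tool [ 0.5031 -0.4549 -0.6416] M_tool [ 0.1327 -0.0166 -0.1835] grip 0.268442803558337
```

Request:
play_rows(delta_pos=[[0.0015,0,0],[0.003,0,0],[0.0045,0,0],[0.006,0,0],[0.0075,0,0],[0.009,0,0],[0.01,0,0],[0.01,0,0]], rotation=[[0,0,0],[0,0,0],[0,0,0],[0,0,0],[0,0,0],[0,0,0],[0,0,0],[0,0,0]], claw=[1,1,1,1,1,1,1,1])

```text
clock: 33.33
eef_pos: [0.676, 0.2209, 0.1521]
eef_rot: [0.84, -0.076, -0.535, -0.049]
wrist_force: [3.0, -0.1, 4.4]
grip_width: 0.269
```

```bash
python3 -c "
from tgt import *
where(0.095,[.0797,0,0])"
```

```text
t 33.325 h 0.015081371321794431 x' 0.00030238981170647837 y 0.0011125281477235016 roterr [ 0.046  -0.0328  0.0496] F_tool [-2.7009 -0.4908 -4.5757] M_tool [ 0.0855  0.5798 -0.1005] grip 0.2689815337386819
```

Request:
play_rows(delta_pos=[[0.001,0,0],[0.002,0,0],[0.003,0,0],[0.004,0,0],[0.004,0,0]], rotation=[[0,0,0],[0,0,0],[0,0,0],[0,0,0],[0,0,0]], claw=[1,1,1,1,1])

```text
clock: 33.95
eef_pos: [0.6776, 0.2206, 0.1486]
eef_rot: [0.84, -0.076, -0.535, -0.049]
wrist_force: [2.7, -1.3, 4.4]
grip_width: 0.273
```

```bash
python3 -c "
from tgt import *
where(0.095,[.0797,0,0])"; python3 snap.py w16;  python3 -c "
import cv2
t=cv2.imread('pics/w16.png');cv2.imwrite('pics/c18.png',cv2.resize(t[90:260,150:350],None,fx=3.5,fy=3.5,interpolation=cv2.INTER_CUBIC))"
```

```text
t 33.95 h 0.011182266680842334 x' 0.00025726181609676466 y 0.0011331626393294575 roterr [ 0.0488 -0.0325  0.0474] F_tool [-2.7793  0.7847 -4.5398] M_tool [ 0.1101  0.7262 -0.0985] grip 0.2732017680455128
33.95 [0.6776225  0.22064598 0.14855688] [ 0.84012446 -0.07587735 -0.53486218 -0.04853826] [ 2.74859335 -1.30067673  4.43887227] 0.2732017680455128
```

View pics/c18.png

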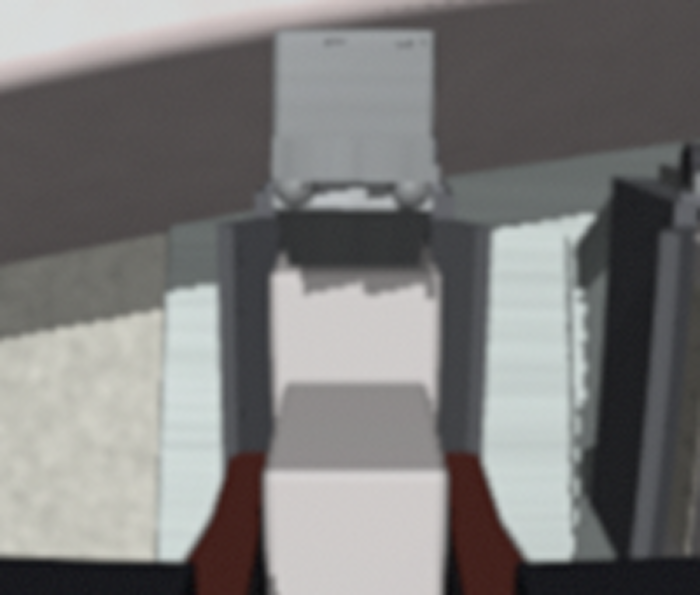

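Request:
play_rows(delta_pos=[[0.001,0,-0.0005],[0.002,0,-0.0008],[0.003,0,-0.0008],[0.004,0,-0.0008],[0.004,0,-0.0008]], rotation=[[0,0,0],[0,0,0],[0,0,0],[0,0,0],[0,0,0]], claw=[1,1,1,1,1])

```text
clock: 34.62
eef_pos: [0.6795, 0.2202, 0.1449]
eef_rot: [0.84, -0.076, -0.535, -0.048]
wrist_force: [0.3, 0.8, 4.3]
grip_width: 0.27
```

```bash
python3 -c "
from tgt import *
where(0.095,[.0797,0,0])"
```

```text
t 34.625 h 0.007043207624912178 x' 0.00038896034196739715 y 0.0010072931355605275 roterr [0.0613 0.0157 0.025 ] F_tool [-3.7771 -0.8017 -1.9832] M_tool [ 0.0987  0.2469 -0.0207] grip 0.26996598081690965
```

Request:
play_rows(delta_pos=[[0.001,0,0],[0.002,0,0],[0.003,0,0],[0.003,0,0]], rotation=[[0,0,0],[0,0,0],[0,0,0],[0,0,0]], claw=[1,1,1,1])

```text
clock: 35.12
eef_pos: [0.6807, 0.22, 0.1425]
eef_rot: [0.84, -0.076, -0.535, -0.048]
wrist_force: [-0.9, -0.2, 7.3]
grip_width: 0.27
```

```bash
python3 -c "
from tgt import *
where(0.095,[.0797,0,0])"
```

```text
t 35.125 h 0.0043440040270053045 x' 0.00042180838712611895 y 0.001054152552708132 roterr [0.0644 0.0076 0.0207] F_tool [-6.9458  0.3249 -2.334 ] M_tool [0.0846 0.0595 0.1526] grip 0.2698079131695484
```

Request:
play_rows(delta_pos=[[0.001,0,0],[0.002,0,0],[0.003,0,0],[0.003,0,0]], rotation=[[0,0,0],[0,0,0],[0,0,0],[0,0,0]], claw=[1,1,1,1])

```text
clock: 35.62
eef_pos: [0.6821, 0.2198, 0.1395]
eef_rot: [0.84, -0.076, -0.535, -0.048]
wrist_force: [1.6, -0.1, 3.8]
grip_width: 0.27
```

```bash
python3 -c "
from tgt import *
where(0.095,[.0797,0,0])"
```

```text
t 35.625 h 0.0010530041225123934 x' 0.0004728635614101175 y 0.0010468920151291417 roterr [0.0563 0.0112 0.0291] F_tool [-2.743  -0.1619 -3.0618] M_tool [ 0.0918  0.1893 -0.0407] grip 0.2698470687840869
```

Request:
play_rows(delta_pos=[[0.001,0,0],[0.002,0,0],[0.003,0,0],[0.003,0,0]], rotation=[[0,0,0],[0,0,0],[0,0,0],[0,0,0]], claw=[1,1,1,1])

```text
clock: 36.12
eef_pos: [0.683, 0.2197, 0.1377]
eef_rot: [0.84, -0.076, -0.535, -0.048]
wrist_force: [-5.0, -1.3, 13.2]
grip_width: 0.271
```

```bash
python3 -c "
from tgt import *
where(0.095,[.0797,0,0])"; python3 snap.py w17;  python3 -c "
import cv2
t=cv2.imread('pics/w17.png');cv2.imwrite('pics/c19.png',cv2.resize(t[90:260,150:350],None,fx=3.5,fy=3.5,interpolation=cv2.INTER_CUBIC))"
```

```text
t 36.125 h -0.000940144169784199 x' 0.0005808514739216746 y 0.0010860864462872155 roterr [ 0.057  -0.0117  0.0019] F_tool [-13.9199   2.183   -1.2859] M_tool [ 0.0514 -0.4553  0.6361] grip 0.2707400667736157
36.125 [0.68297866 0.21967937 0.13771927] [ 0.84000039 -0.07616349 -0.53503973 -0.04828003] [-5.03450266 -1.29462894 13.15904474] 0.2707400667736157
```

View pics/c19.png

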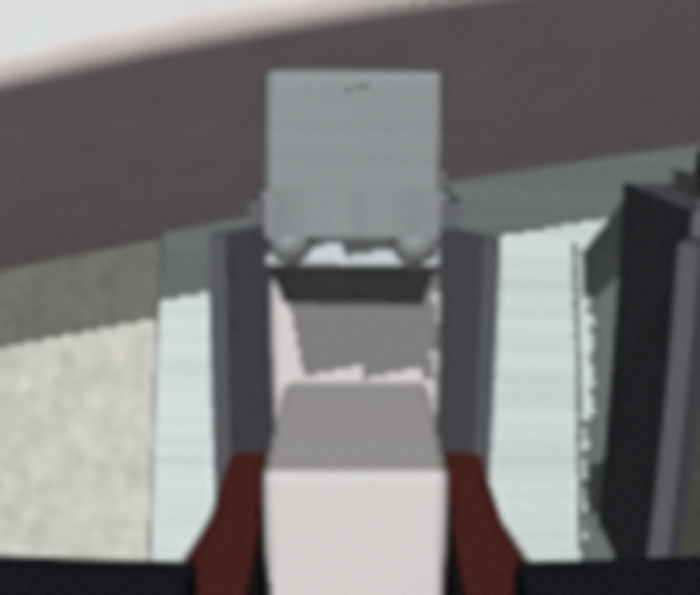

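The latch has visibly moved back over the shoulder, with its hook at crop (355,250), and the floor is felt at h≈−1 mm. I'll press 1 mm more, then test-pull.

Request:
play_rows(delta_pos=[[0.001,0,0],[0.001,0,0],[-0.001,0,0],[-0.003,0,0],[-0.004,0,0],[-0.004,0,0]], rotation=[[0,0,0],[0,0,0],[0,0,0],[0,0,0],[0,0,0],[0,0,0]], claw=[1,1,1,1,1,1])

```text
clock: 36.92
eef_pos: [0.682, 0.2196, 0.1396]
eef_rot: [0.84, -0.076, -0.535, -0.049]
wrist_force: [6.8, 0.8, -1.7]
grip_width: 0.269
```

```bash
python3 -c "
from tgt import *
where(0.095,[.0797,0,0])"
```

```text
t 36.925 h 0.0011380056042427904 x' 0.0004685115342545812 y 0.0009320237034995821 roterr [0.0543 0.0332 0.0424] F_tool [ 4.3459 -1.9835 -5.257 ] M_tool [ 0.0737  0.5359 -0.5655] grip 0.26894918290185466
```

Request:
play_rows(delta_pos=[[-0.001,0,0],[-0.002,0,0],[-0.002,0,0]], rotation=[[0,0,0],[0,0,0],[0,0,0]], claw=[1,1,1])

```text
clock: 37.3
eef_pos: [0.6819, 0.2195, 0.1401]
eef_rot: [0.84, -0.076, -0.536, -0.049]
wrist_force: [17.7, 2.5, -13.0]
grip_width: 0.274
```

```bash
python3 -c "
from tgt import *
where(0.095,[.0797,0,0])"
```

```text
t 37.3 h 0.0016647869721137902 x' 0.0005449447836643265 y 0.0008153892343423647 roterr [0.0471 0.0607 0.0684] F_tool [18.9897 -5.5764 -9.8978] M_tool [-0.0143  1.0477 -1.5013] grip 0.27355225891061474
```

Latched: it resists a 19 N pull. Relax, open and retreat.

Request:
play_rows(delta_pos=[[0.002,0,0],[0.002,0,0],[0.002,0,0],[0.002,0,0],[0.002,0,0],[0.002,0,0],[-0.015,0,0],[-0.04,0,0],[-0.08,0,0],[-0.12,0,0],[-0.15,0,0],[-0.15,0,0]], rotation=[[0,0,0],[0,0,0],[0,0,0],[0,0,0],[0,0,0],[0,0,0],[0,0,0],[0,0,0],[0,0,0],[0,0,0],[0,0,0],[0,0,0]], claw=[1,1,0.45,0.45,0.45,0.45,0.45,0.45,0.45,0.45,0.45,0.45])

```text
clock: 38.8
eef_pos: [0.6186, 0.233, 0.2822]
eef_rot: [0.841, -0.074, -0.533, -0.049]
wrist_force: [0.1, 0.4, 0.1]
grip_width: 0.549
```

```bash
python3 snap.py w18; python3 snap.py s18 scene;  python3 -c "
import cv2
t=cv2.imread('pics/w18.png');cv2.imwrite('pics/c20.png',cv2.resize(t[90:250,120:390],None,fx=2.9,fy=2.9,interpolation=cv2.INTER_CUBIC))
t=cv2.imread('pics/s18.png');cv2.imwrite('pics/c21.png',cv2.resize(t[60:375,110:330],None,fx=1.9,fy=1.9,interpolation=cv2.INTER_CUBIC))"
```

```text
38.8 [0.61856661 0.23299441 0.28222528] [ 0.84133073 -0.0743587  -0.53310639 -0.04930492] [0.13250707 0.43932614 0.05145749] 0.5486639883892103
38.85 [0.61847111 0.23187835 0.28006006] [ 0.84065014 -0.07529342 -0.53409289 -0.04881627] [ 0.12648095  0.87827805 -0.98509629] 0.550690417016906
```

View pics/c20.png

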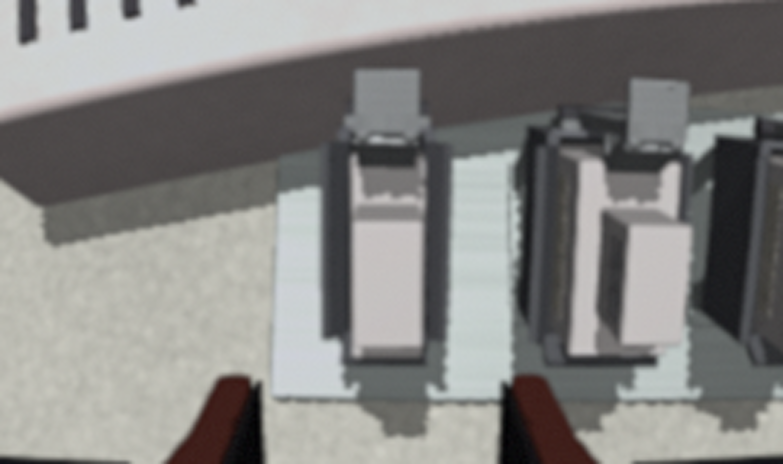

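View pics/c21.png

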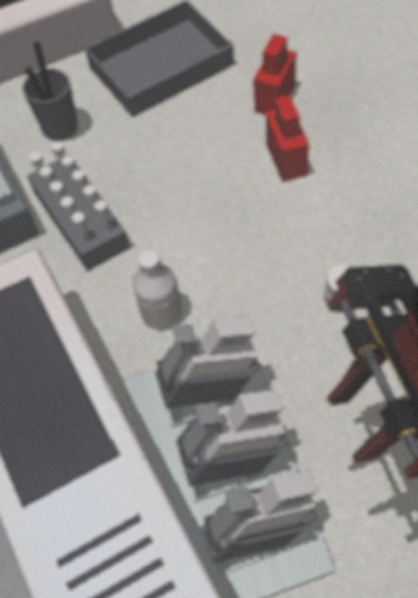

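All three cassettes sit alike in the rack, with latches over their shoulders (scene crop (215,365), (245,430) and (270,510)). The gripper is clear, and the bottle, tube rack and red ones are where they were. I'm handing in.

```bash
python3 -c "
from workcell import manip
print(manip.hand_in())"
```

```text
the job is handed in; nothing more can be done
None
```

I loaded both cassettes and handed the job in at about 39 s of the 64 s allowed; the hand-in reports no verdict. The thick one is in the middle (wider) slot and the thin one in the left (narrower) slot. I pressed each down slowly until I felt the hard floor. The highest wrist force seen between moves was about 25 N for the thick cassette and 14 N for the thin one.

- **Latches:** I test-pulled each cassette before letting go. The thick one resisted at about 14 N and the thin one at about 19 N. The final pictures show both latches over the shoulders, matching the cassette that was already in the rack.
- **Seat height:** The floor felt about 5 mm below nominal in the wide slot and about 1 mm below in the slim slot. Both are within the allowed setting range, but these heights rest on camera measurements good to a few mm.
- **Surroundings:** The gripper is clear of everything. By eye in the last scene picture the bottle, tube rack and red cassettes look where they were. The jar is mostly hidden by the gripper there, so I did not confirm it.
- **Disagreements:** The rack's turn measured −8.6 to −10.7 degrees depending on which edge I used. I took −10.4. The camera and arm also differed sideways by 1 to 2 mm, which I corrected using the latch position before each insertion.

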